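Pack the calibration case in layers

TASK

Pack the calibration set into the open aluminium case: first lay every metal reference disc flat on its floor, then set the blue separator tray over them, fully home on its skirts. Then stand all the grey sample holders upright on the tray, clear of the rib and with every orange tab pointing to the latch side of the case, and last shut the lid. Leave the other things on the bench where they lie.

Things in the scene. Friction and masses are not known exactly. Their poses are not given: they have to be found in the camera images.
- case_floor (a point): centre of the inner floor of the case, on the floor (3 mm above the worktop). The case is a flat aluminium box with black corners, 115 x 165 x 44 mm shut, fixed; x points from the latch side (front) to the hinge side, y along the 165 mm length, z up. Inside it is 109 mm (x) by 159 mm (y), walls 3 mm thick, wall tops 26 mm above the floor; with the lid shut there are 37 mm between floor and lid
- case_latch (a point): middle of the latch side (front long wall) of the case, 59 mm from the middle of the floor and 22 mm above it (a dark latch plate); axes as those of the case floor
- case_lid (a joint): lid of the case, hinged along the far long wall 27 mm above the floor and 57 mm behind its middle: 0 shut, about 2.0 fully open, leaning back past upright (it starts so and stays there by its own weight). The lid is light; pushed forward past upright (below about 1.4) it sinks shut by itself in some seconds
- lid_edge (a point): middle of the free (latch-side) edge of the lid, 115 mm from the hinge line; it moves with the lid. With the lid open, the outer face is the one away from the robot
- separator_rib (a point): centre of the grip rib in the middle of the separator (a blue tray plate with white outlines on two skirts). The rib is 44 mm long along x, 10 mm thick (y) and rises 18 mm above the plate; this point is 9 mm above the plate top and 25 mm above the underside of the skirts; z up. Either way round will do
- separator_plate (a point): centre of the top of the separator plate, under the rib: 102 (x) x 148 (y) x 3 mm, on skirts 13 mm high along its two short sides (inner faces 136 mm apart), so it lies 16 mm above what it stands on. Four outlined places for holders, 48 x 32 mm, are centred 27 mm to either side along x and 40 mm to either side along y
- disc_copper_mid (a point): centre of the copper reference disc, 32 mm diameter, 11 mm thick, loose, 35 g; z is its axis (may be absent)
- disc_brass_mid (a point): centre of the brass-yellow reference disc, 32 mm diameter, 11 mm thick, loose, 35 g; z is its axis (may be absent)
- disc_steel_mid (a point): centre of the bright steel reference disc, 32 mm diameter, 11 mm thick, loose, 35 g; z is its axis (may be absent)
- holder_1_mid (a point): centre of a sample holder: grey block 34 (x) x 22 (y) x 15 (z) mm with a round brown pellet on top and an orange foot tab 14 mm wide and 6 mm thick that sticks out 10 mm on its -x side; loose, about 30 g; grip it across the 22 mm; this point is the middle of the grey block, 7.5 mm above its underside (may be absent)
- holder_2_mid (a point): centre of a sample holder: grey block 34 (x) x 22 (y) x 15 (z) mm with a round brown pellet on top and an orange foot tab 14 mm wide and 6 mm thick that sticks out 10 mm on its -x side; loose, about 30 g; grip it across the 22 mm; this point is the middle of the grey block, 7.5 mm above its underside (may be absent)
- holder_3_mid (a point): centre of a sample holder: grey block 34 (x) x 22 (y) x 15 (z) mm with a round brown pellet on top and an orange foot tab 14 mm wide and 6 mm thick that sticks out 10 mm on its -x side; loose, about 30 g; grip it across the 22 mm; this point is the middle of the grey block, 7.5 mm above its underside (may be absent)
- holder_4_mid (a point): centre of a sample holder: grey block 34 (x) x 22 (y) x 15 (z) mm with a round brown pellet on top and an orange foot tab 14 mm wide and 6 mm thick that sticks out 10 mm on its -x side; loose, about 30 g; grip it across the 22 mm; this point is the middle of the grey block, 7.5 mm above its underside (may be absent)
- pen: blue ball pen 142 mm long, a bystander; origin at its underside
- screwdriver: screwdriver with orange handle, 171 mm long, a bystander; origin at its underside
- eraser: grey and white eraser, 34 mm, a bystander; origin at its underside
- usb_stick: blue USB stick, 51 mm, a bystander; origin at its underside
- tape_roll: roll of tape, 100 mm across, 18 mm high, a bystander; origin at its underside
- bottle: small dropper bottle, 34 mm across, 102 mm high, a bystander; origin at its underside

How it is judged (in metres and radians):
On the way, in this order (a step that is already met when the one before it is completed fails the run):
1. every reference disc lies flat on the floor of the case (x of disc_copper_mid in the frame of case_floor between -0.042 and 0.042 m and y of disc_copper_mid in the frame of case_floor between -0.066 and 0.066 m and z of disc_copper_mid in the frame of case_floor between 0.003 and 0.0085 m and (angle between disc_copper_mid's own z axis and vertical below 0.2 rad or angle between disc_copper_mid's own z axis and vertical above 2.94 rad) and x of disc_brass_mid in the frame of case_floor between -0.042 and 0.042 m and y of disc_brass_mid in the frame of case_floor between -0.066 and 0.066 m and z of disc_brass_mid in the frame of case_floor between 0.003 and 0.0085 m and (angle between disc_brass_mid's own z axis and vertical below 0.2 rad or angle between disc_brass_mid's own z axis and vertical above 2.94 rad) and x of disc_steel_mid in the frame of case_floor between -0.042 and 0.042 m and y of disc_steel_mid in the frame of case_floor between -0.066 and 0.066 m and z of disc_steel_mid in the frame of case_floor between 0.003 and 0.0085 m and (angle between disc_steel_mid's own z axis and vertical below 0.2 rad or angle between disc_steel_mid's own z axis and vertical above 2.94 rad)), for 0.2 s.
2. the separator is fully home over the discs (all of step 1 and x of separator_rib in the frame of case_floor between -0.01 and 0.01 m and y of separator_rib in the frame of case_floor between -0.012 and 0.012 m and z of separator_rib in the frame of case_floor between 0.022 and 0.0275 m and angle between separator_rib's own z axis and vertical below 0.06 rad and angle between the x axis of separator_rib and the x axis of case_floor, either way round below 0.08 rad), for 0.2 s.
3. every holder stands on the separator with its tab towards the latch (x of separator_rib in the frame of case_floor between -0.01 and 0.01 m and y of separator_rib in the frame of case_floor between -0.012 and 0.012 m and z of separator_rib in the frame of case_floor between 0.022 and 0.0275 m and angle between separator_rib's own z axis and vertical below 0.06 rad and angle between the x axis of separator_rib and the x axis of case_floor, either way round below 0.08 rad and x of holder_1_mid in the frame of case_floor between -0.046 and 0.046 m and y of holder_1_mid in the frame of case_floor between -0.07 and 0.07 m and z of holder_1_mid in the frame of case_floor between 0.02 and 0.027 m and angle between each of holder_1_mid, holder_2_mid, holder_3_mid, holder_4_mid's own z axis and vertical below 0.15 rad and angle between the x axis of each of holder_1_mid, holder_2_mid, holder_3_mid, holder_4_mid and the x axis of case_floor, either way round below 0.35 rad and x of case_latch in the frame of holder_1_mid below 0 m and x of holder_2_mid in the frame of case_floor between -0.046 and 0.046 m and y of holder_2_mid in the frame of case_floor between -0.07 and 0.07 m and z of holder_2_mid in the frame of case_floor between 0.02 and 0.027 m and x of case_latch in the frame of holder_2_mid below 0 m and x of holder_3_mid in the frame of case_floor between -0.046 and 0.046 m and y of holder_3_mid in the frame of case_floor between -0.07 and 0.07 m and z of holder_3_mid in the frame of case_floor between 0.02 and 0.027 m and x of case_latch in the frame of holder_3_mid below 0 m and x of holder_4_mid in the frame of case_floor between -0.046 and 0.046 m and y of holder_4_mid in the frame of case_floor between -0.07 and 0.07 m and z of holder_4_mid in the frame of case_floor between 0.02 and 0.027 m and x of case_latch in the frame of holder_4_mid below 0 m), for 0.2 s.
4. the lid is shut (value of joint case_lid below 0.06 rad), for 0.2 s.
At the end, for the whole second after the job is handed in: Discs flat on the case floor (0.2 rad, either face up); separator on the floor within 3 mm of fully down, level (0.06 rad), in line; holders flat on its plate (0.15 rad), tabs within 0.35 rad of the latch direction; lid shut to 0.06 rad (all of step 1 and all of step 3 and value of joint case_lid below 0.06 rad); the robot touches nothing.
It fails at once if another thing on the bench is moved more than 5 cm (distance of any of pen, screwdriver, eraser, usb_stick, tape_roll, bottle from where it was at the start of the episode above 0.05 m).
Of disc_copper, disc_brass, disc_steel only 2 to 3 are there at a start; the rules pass over those that are not, and their reading is None.
Of holder_1, holder_2, holder_3, holder_4 only 2 to 3 are there at a start; the rules pass over those that are not, and their reading is None.
At some moment in a run one of holder_1, holder_2, holder_3, holder_4, disc_copper, disc_brass, disc_steel may be knocked a few centimetres aside while the robot is not near it.
Once in a run the grip may slacken for a moment while it holds something.
It also fails if it takes over 208 s, if anything falls off the work surface, if the arm or the gripper's body presses on something with over 40 N, if the wrist force passes 120 N, or if a joint passes its speed limit or range.

ROBOT

A 7-joint arm with a two-finger parallel gripper is mounted at the origin on a cart in front of the work surface, level with it; the furniture and walls round the work are solid. World frame = base frame: x ahead of the robot, y to its left, z up, the work surface at z = 0. Lengths are in mm, angles in rad, forces in N, time in s.
With the tool pointing down it reaches from about 350 to 900 mm from the base axis. Payload 8.1 kg.
Tool frame: the origin (TCP) lies on the centre line of the jaws, within the pads' length; the fingertips stand 11 mm ahead of it and the grasp point (between the pads) lies 8 mm behind it; z points along the fingers, y is the line along which they close (so a half turn about z gives the same grasp; the last joint's range is limited). The gripper opens to 85 mm and grips with 20 to 120 N. Pads are 22 mm wide; open, the fingers measure 114 mm over their backs; the gripper's body (76 mm by 85 mm) begins 54 mm behind the grasp point. The pads swing forward as they close: fully open they stand 13 mm farther back than shut.
Start: joints at [-1.297, 0.434, 0.025, 1.573, -0.012, 1.134, -0.075], TCP at [229.994, 581.157, 242.323] pointing down, gripper open.
Joint ranges: [-2.62, 2.62], [-0.44, 2.09], [-1.27, 1.32], [0.08, 2.57], [-1.32, 4.46], [0.12, 2], [-2.74, 2.74]. Speed limits (rad/s): [2.22, 2.22, 3.01, 3.01, 3.14, 3.14, 3.14].

INTERFACE

Orientations are given as a rotation vector (axis times angle).
In Python, from rig import read_state, snapshot, get_calibration, job, nets gives the robot as it stands. The module is installed in compiled form; this text tells all that it offers.
- The arm moves only by the tool servo_tool, never from a script. Its argument "motion" is a list of rows, each an object of numbers: "tx", "ty", "tz": the shift along the tool's x, y, z in m; "roll": the turn about the tool's z in degrees; "hand": the opening in per cent of the stroke, from 0 (shut) to 100 (fully open). In form: [{"tx": .., "ty": .., "tz": .., "roll": .., "hand": ..}, ...]. A call has 1 to 12 rows; each row shifts and turns the commanded pose from where the row before left it, along the tool's axes as they then stand; what a row does not reach is not made up. A row lasts 1/8 s, in which the tool goes at most 62.5 mm and 10.7 degrees, less where a joint would pass 70% of its speed; a pose out of reach is approached as far as the arm can. A call with a gripper value outside its range is refused whole. The fingers move at their own pace and stop on an object; "squeeze" is the grip in N (left out, the last holds). Time passes only in rows, so rows that do not move let the fingers close. It gives the time, the measured TCP pose, the force, the opening and the grip force at its end, in the units of the state.
- read_state(): the state, without advancing time (a new reading comes with each control period).
- snapshot(name): name is "scene" or "top" or "wrist"; returns (picture, depth): 400x640x3 uint8, red, green, blue; 400x640 float32, mm along the optical axis (not along the pixel's ray), 0 where there is no reading.
- get_calibration(name): a dict with "camera_matrix" (3x3 intrinsics, pixels), "R" (3x3) and "t" (3): a world point X has camera coordinates R X + t; the wrist camera has in their place "mount" (4x4, takes a point from camera to tool coordinates, whose origin is the TCP and whose axes are the flange's). Camera axes: x right, y down, z forward; pixel columns grow to the right and rows downward; lengths in mm; the calibration is good to about 2 mm. A picture is of the moment at which its call begins: read the wrist's pose just before it. get_calibration takes no time and is no camera call.
- job.finish_job(): hands the job in; it is judged then, once.
Trained networks look in the newest picture that a camera, given by its name, has taken for a name from the list of things; names that differ only in an ending like _2 or _b are one class to them, and where a whole thing is asked for, a point or a joint stands for the part that bears it (a point fixed in the world has none). Each returns a list of dicts, best first, with "score" (0 to 1); they miss things now and then, are a little off and sometimes report something else, mostly with a low value. They report only what shows in the picture. A call takes as long as a camera call.
- nets.recognise(target, camera): "centre" ([x, y, z] in mm, in the coordinates of the camera as it stood for that picture, good to about 4 mm: the middle of the surface that is visible of it).
- nets.regions_of(target, camera): "region" (400x640 bool, what is visible of it).
- nets.pinpoint(target, camera): "centre" ([x, y, z] in mm, in the coordinates of the camera as it stood for that picture, good to about 4 mm: a listed point, or the origin of a listed thing).
The state is a dict: "time_s": time; "joints": joint angles; "joint_vel": joint speeds; "tau": joint torques, N m; "tool_pos": TCP position; "ee_rot": TCP orientation; "contact_force": force on the tool from outside, world axes, zero at the start; "moment": the same for the moment, N m; "opening": finger opening in mm; "grasp_force": force on a finger pad.
Only numpy, scipy, OpenCV 4.12 (cv2) and the standard library are available. Lean on these libraries where they do the work, as an engineer would, in place of code of your own. Each camera call takes 0.05 s, during which the arm holds its last target. There are 200 camera calls.

## Working session

There is one attempt and no reset: what is moved stays moved. The work goes in short steps, Python scripts to look and compute and a tool call to move; the robot and the scene stay as the last step left them, time stands still between calls to the robot, and variables do not carry over. Pictures are saved under pics/ and viewed, at most 14 in all, crops included, and the job is handed in when it is done.

Besides the shell and the picture viewer there is one more tool, called after "Emit:" by a JSON object that holds its "method" and its "body". servo_tool: Moves the arm, as the interface text tells. Its arguments: {"type":"object","properties":{"motion":{"type":"array","items":{"type":"object","properties":{"tx":{"type":"number"},"ty":{"type":"number"},"tz":{"type":"number"},"roll":{"type":"number"},"hand":{"type":"number"}}}},"squeeze":{"type":"number"}},"required":["motion"]}

```bash
mkdir -p pics; cat > h.py <<'E'
import numpy as np, cv2
from scipy.spatial.transform import Rotation as R
from rig import read_state, snapshot, get_calibration, job, nets
def cam2world(p,cam,st=None):
    c=get_calibration(cam); p=np.asarray(p,float)
    if cam=='wrist':
        st=st or read_state(); m=np.array(c['mount']); q=p@m[:3,:3].T+m[:3,3]
        return q@R.from_rotvec(st['ee_rot']).as_matrix().T+np.array(st['tool_pos'])
    return (p-np.array(c['t']))@np.array(c['R'])
def unproj(d,cam,st=None):
    K=np.array(get_calibration(cam)['camera_matrix']); v,u=np.mgrid[:400,:640]
    P=np.stack([(u-K[0,2])/K[0,0]*d,(v-K[1,2])/K[1,1]*d,d],-1).reshape(-1,3)
    return cam2world(P,cam,st).reshape(400,640,3)
def save(n,im): cv2.imwrite('pics/'+n+'.png',im[...,::-1])
E
python3 - <<'E'
from h import *
s=read_state(); print(s['time_s'],s['tool_pos'],R.from_rotvec(s['ee_rot']).as_matrix().round(3))
for c in ['top','scene']:
    im,d=snapshot(c); save(c,im)
    for t in ['case_floor','separator_rib','disc_copper_mid','disc_brass_mid','disc_steel_mid','holder_1_mid','lid_edge']:
        r=nets.pinpoint(t,c); print(c,t,[(round(x['score'],2),cam2world(x['centre'],c).round(0).tolist()) for x in r[:5]])
E
```

```text
0.0 [229.8568174  580.6823021  241.50577669] [[-0.93   0.368 -0.   ]
 [ 0.368  0.93  -0.002]
 [-0.    -0.002 -1.   ]]
top case_floor [(0.75, [517.0, 19.0, 1.0])]
top separator_rib [(0.71, [509.0, 322.0, 23.0])]
top disc_copper_mid [(0.56, [614.0, -236.0, 4.0])]
top disc_brass_mid [(0.6, [630.0, 48.0, 128.0]), (0.58, [412.0, -214.0, 4.0]), (0.28, [513.0, 321.0, 24.0]), (0.17, [706.0, -171.0, 1.0])]
top disc_steel_mid [(0.61, [505.0, -226.0, 8.0])]
top holder_1_mid [(0.59, [518.0, -370.0, 7.0])]
top lid_edge [(0.98, [631.0, 44.0, 126.0]), (0.53, [673.0, 398.0, 1.0])]
scene case_floor []
scene separator_rib [(0.67, [453.0, 7.0, 25.0]), (0.56, [509.0, 325.0, 23.0]), (0.44, [600.0, -237.0, 10.0]), (0.33, [412.0, -211.0, 3.0])]
scene disc_copper_mid [(0.55, [373.0, -149.0, -0.0]), (0.43, [603.0, -235.0, 7.0])]
scene disc_brass_mid [(0.54, [408.0, -210.0, 3.0])]
scene disc_steel_mid [(0.61, [505.0, -230.0, 10.0])]
scene holder_1_mid [(0.51, [517.0, -366.0, 5.0])]
scene lid_edge [(0.57, [633.0, 41.0, 130.0]), (0.45, [374.0, -152.0, 2.0]), (0.34, [673.0, 402.0, 4.0])]
```

View pics/top.png

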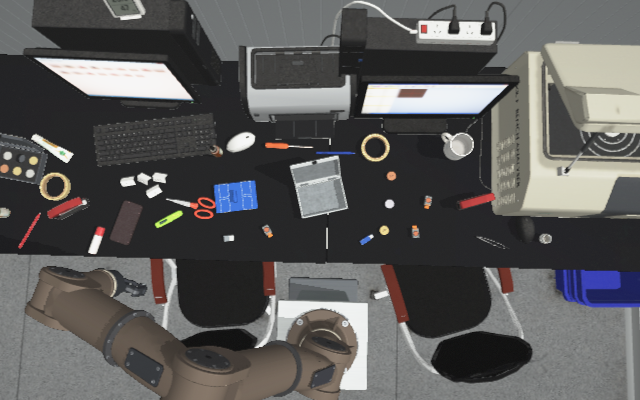

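View pics/scene.png

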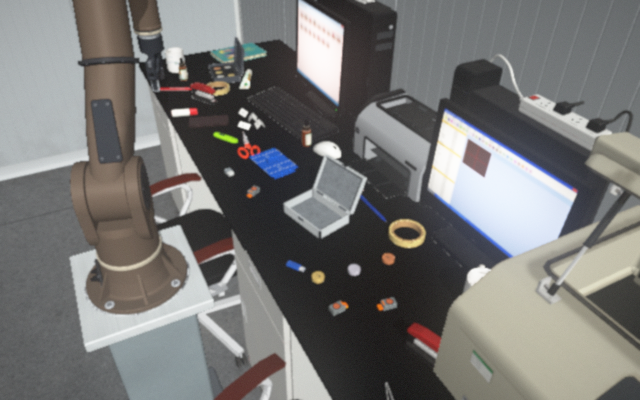

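Top picture: case at (320,187) and yawed about 14°; copper disc (391,176), steel (389,203), brass (384,230); holders at (428,201), (415,231) and (267,230); separator at (236,196) with scissors beside it. The scene view confirms three discs and three holders. I'll move over the case.

Emit:
{"method": "servo_tool", "body": {"motion": [{"tx": -0.037, "ty": -0.037, "tz": -0.014, "hand": 100}, {"tx": -0.037, "ty": -0.037, "tz": -0.014}, {"tx": -0.037, "ty": -0.037, "tz": -0.014}, {"tx": -0.037, "ty": -0.037, "tz": -0.014}, {"tx": -0.037, "ty": -0.037, "tz": -0.014}, {"tx": -0.037, "ty": -0.037, "tz": -0.014}, {"tx": -0.037, "ty": -0.037, "tz": -0.014}, {"tx": -0.037, "ty": -0.037, "tz": -0.014}, {"tx": -0.037, "ty": -0.037, "tz": -0.014}, {"tx": -0.037, "ty": -0.037, "tz": -0.014}, {"tx": -0.037, "ty": -0.037, "tz": -0.014}, {"tx": -0.037, "ty": -0.037, "tz": -0.014}]}}

```text
schema error: expected keys tx, ty, tz, roll, hand
```

Emit:
{"method": "servo_tool", "body": {"motion": [{"roll": -9}, {"roll": -9}, {"roll": -9}, {"roll": -9}, {}]}}

```text
schema error: expected keys tx, ty, tz, roll, hand
```

```bash
python3 - <<'E'
from h import *
s=read_state(); print(s['time_s'],s['tool_pos'],s['joints'],R.from_rotvec(s['ee_rot']).as_matrix().round(3),s['contact_force'])
im,d=snapshot('wrist'); save('w1',im); np.save('w1.npy',d)
print(get_calibration('wrist'))
for t in ['case_floor','separator_rib','lid_edge','case_latch']:
    r=nets.pinpoint(t,'wrist'); print(t,[(round(x['score'],2),cam2world(x['centre'],'wrist',s).round(0).tolist()) for x in r[:5]])
E
```

```text
0.8 [229.96451392 581.15629265 242.3018967 ] [-1.29664939  0.43450864  0.02501384  1.57324059 -0.01161696  1.13397091
 -0.07511052] [[-0.93   0.368  0.   ]
 [ 0.368  0.93   0.   ]
 [-0.     0.    -1.   ]] [ 0.29752209 -0.82135322  0.16996632]
{'camera_matrix': array([[325.81381269,   0.        , 319.88902258],
       [  0.        , 325.81381269, 204.78146243],
       [  0.        ,   0.        ,   1.        ]]), 'mount': array([[-1.01027959e-04, -9.56956091e-01, -2.90232716e-01,
         7.51869479e+01],
       [ 9.99998752e-01, -5.54228071e-04,  1.47930978e-03,
         1.15801156e+00],
       [-1.57648962e-03, -2.90232205e-01,  9.56954953e-01,
        -1.31888826e+02],
       [ 0.00000000e+00,  0.00000000e+00,  0.00000000e+00,
         1.00000000e+00]])}
case_floor []
separator_rib []
lid_edge []
case_latch []
```

View pics/w1.png

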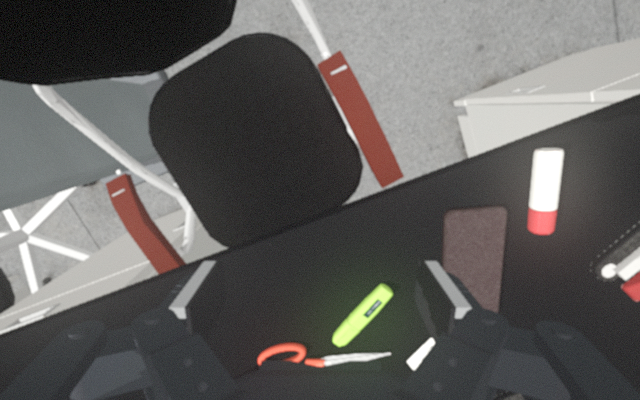

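The wrist view works, showing the desk at the left rear: image up is tool +x, the fingers are at the bottom. All five keys are needed in every row.

Emit:
{"method": "servo_tool", "body": {"motion": [{"tx": -0.037, "ty": -0.037, "tz": -0.014, "roll": 0, "hand": 100}, {"tx": -0.037, "ty": -0.037, "tz": -0.014, "roll": 0, "hand": 100}, {"tx": -0.037, "ty": -0.037, "tz": -0.014, "roll": 0, "hand": 100}, {"tx": -0.037, "ty": -0.037, "tz": -0.014, "roll": 0, "hand": 100}, {"tx": -0.037, "ty": -0.037, "tz": -0.014, "roll": 0, "hand": 100}, {"tx": -0.037, "ty": -0.037, "tz": -0.014, "roll": 0, "hand": 100}, {"tx": -0.037, "ty": -0.037, "tz": -0.014, "roll": 0, "hand": 100}, {"tx": -0.037, "ty": -0.037, "tz": -0.014, "roll": 0, "hand": 100}, {"tx": -0.037, "ty": -0.037, "tz": -0.014, "roll": 0, "hand": 100}, {"tx": -0.037, "ty": -0.037, "tz": -0.014, "roll": 0, "hand": 100}, {"tx": -0.037, "ty": -0.037, "tz": -0.014, "roll": 0, "hand": 100}, {"tx": -0.037, "ty": -0.037, "tz": -0.014, "roll": 0, "hand": 100}]}}

```text
time_s: 2.55
tool_pos: [479.8, 3.3, 411.1]
ee_rot: [0.588, 3.085, 0.001]
contact_force: [0.5, 0.4, 0.4]
opening: 85.8
grasp_force: 0.0
```

Emit:
{"method": "servo_tool", "body": {"motion": [{"tx": 0, "ty": 0, "tz": 0, "roll": -9, "hand": 100}, {"tx": 0, "ty": 0, "tz": 0, "roll": -9, "hand": 100}, {"tx": 0, "ty": 0, "tz": 0, "roll": -9, "hand": 100}, {"tx": 0, "ty": 0, "tz": 0, "roll": -9, "hand": 100}, {"tx": 0, "ty": 0, "tz": 0, "roll": 0, "hand": 100}]}}

```text
time_s: 3.18
tool_pos: [479.4, 4.8, 410.4]
ee_rot: [-0.392, 3.117, 0.0]
contact_force: [0.4, 0.7, 0.0]
opening: 85.3
grasp_force: 0.0
```

```bash
python3 - <<'E'
from h import *
s=read_state(); print(s['time_s'],s['tool_pos'],s['joints'],R.from_rotvec(s['ee_rot']).as_matrix().round(3),s['contact_force'])
im,d=snapshot('wrist'); save('w2',im); np.savez('w2.npz',im=im,d=d,P=unproj(d,'wrist',s))
for t in ['case_floor','separator_rib','lid_edge','case_latch']:
    r=nets.pinpoint(t,'wrist'); print(t,[(round(x['score'],2),cam2world(x['centre'],'wrist',s).round(0).tolist()) for x in r[:5]])
E
```

```text
3.175 [479.38169344   4.83759419 410.39816709] [-0.51864179  0.07879213  0.44023964  1.64811936 -0.0341025   1.42200934
  1.74660517] [[-0.969 -0.248  0.   ]
 [-0.248  0.969  0.   ]
 [-0.     0.    -1.   ]] [0.44152539 0.69731608 0.00555106]
case_floor [(0.82, [516.0, 19.0, 6.0])]
separator_rib [(0.96, [515.0, 325.0, 24.0]), (0.35, [517.0, -364.0, 9.0])]
lid_edge [(0.77, [629.0, 43.0, 132.0]), (0.24, [366.0, 343.0, 0.0])]
case_latch [(0.56, [464.0, -2.0, 28.0])]
```

View pics/w2.png

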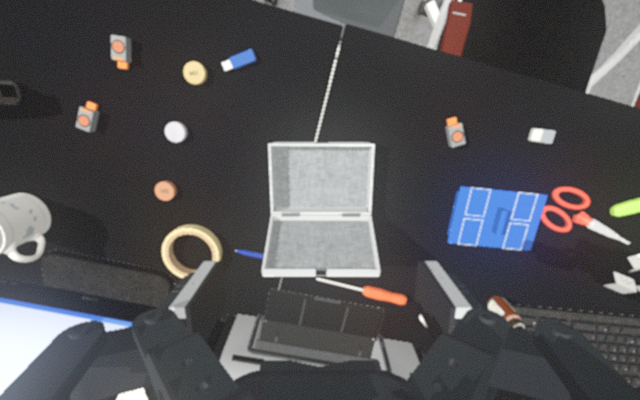

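Wrist view: everything shows. Case open at (322,178) with lid below it; discs at (195,72), (176,131), (165,190); holders at (120,50) with tab down, (88,117) with tab up, (455,133) with tab up; separator (497,218), scissors touching near (545,205). Now I measure them all.

```bash
cat >> h.py <<'E'
def objs(im,P,zmin=5,zmax=60):
    hsv=cv2.cvtColor(im,cv2.COLOR_RGB2HSV); z=P[...,2]
    m=((z>zmin)&(z<zmax)&(P[...,0]>330)&(P[...,0]<680)).astype(np.uint8)
    n,l,st,c=cv2.connectedComponentsWithStats(m); out=[]
    for i in range(1,n):
        if st[i,4]<60: continue
        q=P[l==i]; top=q[q[:,2]>np.percentile(q[:,2],60)-2.5]
        rect=cv2.minAreaRect(q[:,:2].astype(np.float32))
        out.append((i,c[i].round().tolist(),st[i,4],q.mean(0).round(1).tolist(),round(float(np.percentile(q[:,2],90)),1),[np.round(r,1).tolist() for r in rect]))
    return out,l
def holders(im,P):
    "blue-free: find orange tab pixels & grey block; yaw = direction from tab to block"
    hsv=cv2.cvtColor(im,cv2.COLOR_RGB2HSV)
    return hsv
E
python3 - <<'E'
from h import *
f=np.load('w2.npz'); im,P=f['im'],f['P']
o,l=objs(im,P)
for x in o: print(*x)
hsv=cv2.cvtColor(im,cv2.COLOR_RGB2HSV)
for n,(u,v) in dict(h1=(120,50),h2=(88,117),h3=(455,133)).items():
    w=np.zeros(l.shape,bool); w[v-22:v+23,u-22:u+23]=1
    print(n,[ (int(a),int(b),hsv[b,a].tolist(),P[b,a].round().tolist()) for a,b in [(u,v),(u,v-16),(u,v+16)]])
E
```

```text
1 [120.0, 50.0] 511 [403.6, -318.4, 13.1] 16.2 [[406.2, -319.8], [43.7, 22.9], 5.9]
2 [239.0, 60.0] 386 [372.8, -146.1, 8.4] 10.0 [[373.9, -148.1], [17.2, 51.3], 34.3]
3 [194.0, 72.0] 403 [407.3, -208.5, 10.8] 12.1 [[407.7, -209.1], [31.1, 31.8], 55.0]
4 [10.0, 92.0] 489 [505.1, -474.5, 16.4] 33.4 [[509.0, -481.3], [32.6, 42.3], 86.2]
5 [86.0, 117.0] 455 [514.2, -362.1, 13.0] 16.3 [[512.6, -363.6], [23.0, 43.6], 81.0]
6 [455.0, 133.0] 399 [393.7, 206.1, 13.6] 16.7 [[391.8, 206.1], [43.9, 22.2], 31.1]
7 [175.0, 131.0] 333 [502.3, -226.0, 10.8] 12.3 [[502.6, -226.7], [30.4, 30.5], 8.3]
8 [541.0, 135.0] 312 [363.0, 342.4, 12.1] 13.9 [[363.0, 343.6], [20.3, 35.2], 7.5]
9 [321.0, 206.0] 3714 [558.6, 28.5, 33.1] 53.0 [[528.7, 20.3], [145.3, 169.1], 13.7]
182 [164.0, 190.0] 300 [603.3, -231.1, 11.0] 12.4 [[603.8, -231.3], [30.7, 31.0], 11.4]
231 [499.0, 218.0] 5325 [508.9, 330.6, 16.8] 18.2 [[507.1, 358.1], [102.5, 214.1], 8.5]
232 [570.0, 197.0] 393 [446.0, 437.5, 9.5] 11.3 [[446.1, 438.7], [66.4, 34.0], 86.5]
256 [19.0, 202.0] 524 [673.0, -449.3, 32.5] 53.7 [[673.0, -455.7], [47.5, 8.5], 
[... 274 characters left out ...]
.0, 263.0] 100 [529.8, 608.3, 9.4] 14.2 [[532.0, 610.9], [24.5, 19.3], 29.9]
345 [623.0, 284.0] 297 [573.3, 605.6, 12.2] 17.9 [[574.4, 606.1], [47.8, 25.9], 83.2]
347 [575.0, 319.0] 2789 [660.6, 551.0, 18.3] 24.8 [[666.7, 533.8], [48.2, 303.2], 4.9]
h1 [(120, 50, [10, 108, 243], [404.0, -317.0, 15.0]), (120, 34, [135, 9, 58], [382.0, -327.0, 0.0]), (120, 66, [16, 130, 255], [426.0, -321.0, 6.0])]
h2 [(88, 117, [7, 26, 170], [513.0, -358.0, 16.0]), (88, 101, [12, 157, 206], [490.0, -365.0, 6.0]), (88, 133, [10, 13, 58], [542.0, -367.0, -0.0])]
h3 [(455, 133, [10, 115, 231], [394.0, 206.0, 16.0]), (455, 117, [12, 156, 224], [370.0, 201.0, 6.0]), (455, 149, [138, 22, 57], [418.0, 222.0, -0.0])]
```

```bash
cat >> h.py <<'E'
def plan(xyz,dirdeg):
    "shift in mm along tool axes AFTER rolling to tool-x heading dirdeg"
    s=read_state(); M=R.from_rotvec(s['ee_rot']).as_matrix(); cur=np.degrees(np.arctan2(M[1,0],M[0,0]))
    roll=-((dirdeg-cur+180)%360-180); a=np.radians(dirdeg); d=np.array(xyz)-s['tool_pos']
    x=np.array([np.cos(a),np.sin(a)]); y=np.array([np.sin(a),-np.cos(a)])
    return dict(t=round(s['time_s'],2),heading=round(cur%360,1),pos=np.round(s['tool_pos'],1).tolist(),j7=round(s['joints'][6],2),roll=round(roll,1),tx=round(x@d[:2],1),ty=round(y@d[:2],1),tz=round(-d[2],1),op=round(s['opening'],1),gf=round(s['grasp_force'],1))
E
python3 - <<'E'
from h import *
from scipy.optimize import least_squares
f=np.load('w2.npz'); im,P=f['im'],f['P']
o,l=objs(im,P)
q=P[(l==9)]; q=q[(q[:,2]>26.5)&(q[:,2]<31)]
for th in np.radians(np.arange(11,18,.5)):
    x=q[:,0]*np.cos(th)+q[:,1]*np.sin(th); y=-q[:,0]*np.sin(th)+q[:,1]*np.cos(th)
    f0=x<np.percentile(x,1)+4
    # sharpness of side walls + front
    print(round(np.degrees(th),1), round(x.min(),1), round(np.percentile(x,1),1), np.percentile(y,[.5,2,98,99.5]).round(1), round(np.std(y[y<np.median(y)][:]),2), np.sum(f0))
fl=(P[...,2]>0)&(P[...,2]<7); sub=np.zeros(fl.shape,np.uint8); sub[140:215,262:382]=fl[140:215,262:382]
n,L,st,c=cv2.connectedComponentsWithStats(sub)
# dark bench excluded by brightness
sub=sub&(im.mean(-1)>90); n,L,st,c=cv2.connectedComponentsWithStats(sub.astype(np.uint8)); i=1+st[1:,4].argmax()
print('floor',cv2.minAreaRect(P[L==i][:,:2].astype(np.float32)),P[L==i].mean(0))
print(plan([407.5,-209,90],104))
E
```

```text
11.0 446.6 449.7 [-166.3 -164.6    1.7    3.7] 26.67 99
11.5 446.6 449.6 [-170.3 -168.7   -3.1   -1.2] 26.58 110
12.0 446.5 449.5 [-174.3 -173.    -7.8   -6.1] 26.49 135
12.5 446.4 449.3 [-178.4 -177.3  -12.4  -10.9] 26.4 178
13.0 446.2 449.1 [-182.4 -181.6  -17.1  -15.7] 26.31 223
13.5 446.0 448.6 [-186.5 -186.1  -21.5  -20.6] 26.22 246
14.0 445.8 447.7 [-191.4 -190.3  -26.   -25. ] 26.13 258
14.5 444.9 446.6 [-195.7 -194.7  -30.3  -28.9] 26.04 258
15.0 443.2 445.0 [-200.1 -199.2  -34.6  -33.6] 25.96 218
15.5 441.5 443.4 [-204.8 -203.6  -38.9  -37.9] 25.87 179
16.0 439.7 441.8 [-209.5 -208.1  -43.1  -41.8] 25.79 142
16.5 437.9 440.1 [-214.2 -212.7  -47.3  -45.8] 25.7 123
17.0 436.0 438.3 [-218.9 -217.2  -51.4  -49.8] 25.62 114
17.5 434.1 436.5 [-223.7 -221.9  -55.4  -53.7] 25.54 100
floor ((518.969970703125, 17.975135803222656), (105.79910278320312, 159.64430236816406), 14.206524848937988) [517.36652729  17.53038022   3.69311035]
{'t': 3.42, 'heading': np.float64(194.3), 'pos': [479.4, 5.0, 410.3], 'j7': np.float64(1.75), 'roll': np.float64(90.3), 'tx': np.float64(-190.2), 'ty': np.float64(-121.5), 'tz': np.float64(320.3), 'op': 85.2, 'gf': 0.0}
```

Emit:
{"method": "servo_tool", "body": {"motion": [{"tx": 0, "ty": 0, "tz": 0, "roll": 10, "hand": 60}, {"tx": 0, "ty": 0, "tz": 0, "roll": 10, "hand": 60}, {"tx": 0, "ty": 0, "tz": 0, "roll": 10, "hand": 60}, {"tx": 0, "ty": 0, "tz": 0, "roll": 10, "hand": 60}, {"tx": 0, "ty": 0, "tz": 0, "roll": 10, "hand": 60}, {"tx": 0, "ty": 0, "tz": 0, "roll": 10, "hand": 60}, {"tx": 0, "ty": 0, "tz": 0, "roll": 10, "hand": 60}, {"tx": 0, "ty": 0, "tz": 0, "roll": 10, "hand": 60}, {"tx": 0, "ty": 0, "tz": 0, "roll": 10.3, "hand": 60}]}}

```text
time_s: 4.55
tool_pos: [479.4, 4.9, 410.3]
ee_rot: [-1.941, -2.47, -0.0]
contact_force: [0.2, -0.4, -0.1]
opening: 51.2
grasp_force: 0.0
```

Emit:
{"method": "servo_tool", "body": {"motion": [{"tx": -0.024, "ty": -0.015, "tz": 0.04, "roll": 0, "hand": 60}, {"tx": -0.024, "ty": -0.015, "tz": 0.04, "roll": 0, "hand": 60}, {"tx": -0.024, "ty": -0.015, "tz": 0.04, "roll": 0, "hand": 60}, {"tx": -0.024, "ty": -0.015, "tz": 0.04, "roll": 0, "hand": 60}, {"tx": -0.024, "ty": -0.015, "tz": 0.04, "roll": 0, "hand": 60}, {"tx": -0.024, "ty": -0.015, "tz": 0.04, "roll": 0, "hand": 60}, {"tx": -0.024, "ty": -0.015, "tz": 0.04, "roll": 0, "hand": 60}, {"tx": -0.022, "ty": -0.016, "tz": 0.04, "roll": 0, "hand": 60}, {"tx": 0, "ty": 0, "tz": 0, "roll": 0, "hand": 60}]}}

```text
time_s: 5.68
tool_pos: [405.8, -210.3, 88.3]
ee_rot: [-1.936, -2.469, 0.005]
contact_force: [-0.8, -0.3, 0.1]
opening: 50.9
grasp_force: 0.0
```

```bash
python3 - <<'E'
from h import *
s=read_state(); im,d=snapshot('wrist'); save('w3',im); P=unproj(d,'wrist',s)
for x in objs(im,P)[0]: print(*x)
print(plan([407.5,-209,12],104))
E
```

```text
1 [552.0, 29.0] 3029 [500.8, -67.3, 21.5] 29.9 [[518.1, -57.0], [88.4, 24.9], 13.7]
143 [293.0, 114.0] 2082 [372.0, -145.8, 8.7] 9.9 [[373.1, -147.8], [17.1, 51.0], 34.2]
144 [322.0, 219.0] 1707 [406.4, -208.0, 11.0] 11.9 [[406.6, -208.7], [30.8, 31.9], 15.0]
145 [445.0, 272.0] 1546 [500.6, -225.3, 10.9] 12.0 [[501.8, -226.4], [31.3, 31.7], 27.3]
146 [571.0, 307.0] 1573 [601.2, -230.3, 10.9] 12.3 [[603.5, -231.5], [32.5, 31.9], 2.5]
147 [284.0, 347.0] 1326 [402.4, -315.1, 12.5] 15.9 [[404.9, -317.6], [44.5, 22.2], 10.4]
{'t': 5.72, 'heading': np.float64(103.9), 'pos': [407.4, -209.4, 89.6], 'j7': np.float64(0.99), 'roll': np.float64(-0.1), 'tx': np.float64(0.4), 'ty': np.float64(0.2), 'tz': np.float64(77.6), 'op': 51.4, 'gf': 0.0}
```

Emit:
{"method": "servo_tool", "body": {"motion": [{"tx": 0, "ty": 0, "tz": 0.035, "roll": 0, "hand": 60}, {"tx": 0, "ty": 0, "tz": 0.03, "roll": 0, "hand": 60}, {"tx": 0, "ty": 0, "tz": 0.012, "roll": 0, "hand": 60}, {"tx": 0, "ty": 0, "tz": 0, "roll": 0, "hand": 20}, {"tx": 0, "ty": 0, "tz": 0, "roll": 0, "hand": 20}, {"tx": 0, "ty": 0, "tz": 0, "roll": 0, "hand": 20}, {"tx": 0, "ty": 0, "tz": 0, "roll": 0, "hand": 20}], "squeeze": 40}}

```text
time_s: 6.6
tool_pos: [409.2, -209.0, 14.1]
ee_rot: [1.931, 2.476, 0.001]
contact_force: [-0.3, 0.4, 8.3]
opening: 29.6
grasp_force: 40.3
```

```bash
python3 - <<'E'
from h import *
a=np.radians(14.2)
def case(x,y): return (517+x*np.cos(a)-y*np.sin(a),17.7+x*np.sin(a)+y*np.cos(a))
print([case(0,y) for y in(-44,0,44)])
print(plan([*case(0,44),80],104.2))
E
```

```text
[(np.float64(527.7935249786673), np.float64(-24.95559539538611)), (np.float64(517.0), np.float64(17.7)), (np.float64(506.20647502133266), np.float64(60.3555953953861))]
{'t': 6.6, 'heading': np.float64(104.1), 'pos': [409.2, -209.0, 14.1], 'j7': np.float64(1.11), 'roll': np.float64(-0.1), 'tx': np.float64(237.3), 'ty': np.float64(160.2), 'tz': np.float64(-65.9), 'op': 29.6, 'gf': 40.3}
```

Emit:
{"method": "servo_tool", "body": {"motion": [{"tx": 0, "ty": 0, "tz": -0.034, "roll": 0, "hand": 20}, {"tx": 0, "ty": 0, "tz": -0.034, "roll": 0, "hand": 20}, {"tx": 0.0395, "ty": 0.0267, "tz": 0, "roll": 0, "hand": 20}, {"tx": 0.0395, "ty": 0.0267, "tz": 0, "roll": 0, "hand": 20}, {"tx": 0.0395, "ty": 0.0267, "tz": 0, "roll": 0, "hand": 20}, {"tx": 0.0395, "ty": 0.0267, "tz": 0, "roll": 0, "hand": 20}, {"tx": 0.0395, "ty": 0.0267, "tz": 0, "roll": 0, "hand": 20}, {"tx": 0.0395, "ty": 0.0267, "tz": 0, "roll": 0, "hand": 20}, {"tx": 0, "ty": 0, "tz": 0, "roll": 0, "hand": 20}]}}

```text
time_s: 7.72
tool_pos: [507.1, 64.4, 81.3]
ee_rot: [-1.924, -2.484, -0.003]
contact_force: [-0.4, -0.7, 0.1]
opening: 29.6
grasp_force: 39.7
```

```bash
python3 - <<'E'
from h import *
print(plan([506.2,60.4,18.5],104.2))
E
```

```text
{'t': 7.72, 'heading': np.float64(104.5), 'pos': [507.1, 64.4, 81.3], 'j7': np.float64(0.44), 'roll': np.float64(0.3), 'tx': np.float64(-3.7), 'ty': np.float64(-1.8), 'tz': np.float64(62.8), 'op': 29.6, 'gf': 39.7}
```

Emit:
{"method": "servo_tool", "body": {"motion": [{"tx": -0.002, "ty": -0.001, "tz": 0.03, "roll": 0, "hand": 20}, {"tx": 0, "ty": 0, "tz": 0.02, "roll": 0, "hand": 20}, {"tx": 0, "ty": 0, "tz": 0.012, "roll": 0, "hand": 20}, {"tx": 0, "ty": 0, "tz": 0, "roll": 0, "hand": 20}, {"tx": 0, "ty": 0, "tz": 0, "roll": 0, "hand": 20}]}}

```text
time_s: 8.35
tool_pos: [505.9, 57.6, 20.0]
ee_rot: [1.932, 2.477, 0.001]
contact_force: [0.4, -0.4, 0.1]
opening: 29.5
grasp_force: 39.7
```

Emit:
{"method": "servo_tool", "body": {"motion": [{"tx": 0, "ty": 0, "tz": 0, "roll": 0, "hand": 52}, {"tx": 0, "ty": 0, "tz": 0, "roll": 0, "hand": 52}, {"tx": 0, "ty": 0, "tz": 0, "roll": 0, "hand": 52}, {"tx": 0, "ty": 0, "tz": -0.035, "roll": 0, "hand": 52}, {"tx": 0, "ty": 0, "tz": -0.037, "roll": 0, "hand": 52}, {"tx": 0, "ty": 0, "tz": 0, "roll": 0, "hand": 52}]}}

```text
time_s: 9.1
tool_pos: [507.2, 58.1, 93.5]
ee_rot: [1.93, 2.475, 0.006]
contact_force: [0.4, 0.5, -0.5]
opening: 44.3
grasp_force: 0.0
```

```bash
python3 - <<'E'
from h import *
s=read_state(); im,d=snapshot('wrist'); P=unproj(d,'wrist',s); save('w4',im)
for x in objs(im,P,8)[0]: print(*x)
print(plan([501.5,-226.5,80],104.2))
E
```

```text
1 [394.0, 218.0] 12464 [548.2, 77.7, 35.0] 54.0 [[518.3, 58.7], [144.1, 92.8], 13.7]
4 [317.0, 220.0] 1669 [505.2, 58.6, 14.0] 15.0 [[505.4, 57.8], [31.8, 31.4], 63.1]
17 [320.0, 361.0] 244 [536.9, -58.7, 10.7] 13.5 [[536.9, -58.8], [46.9, 2.7], 14.4]
22 [439.0, 383.0] 520 [608.0, -19.0, 53.5] 58.6 [[608.9, -20.4], [7.3, 31.2], 16.8]
{'t': 9.15, 'heading': np.float64(104.1), 'pos': [506.2, 58.3, 92.2], 'j7': np.float64(0.44), 'roll': np.float64(-0.1), 'tx': np.float64(-274.9), 'ty': np.float64(-74.4), 'tz': np.float64(12.2), 'op': 44.7, 'gf': 0.0}
```

View pics/w4.png

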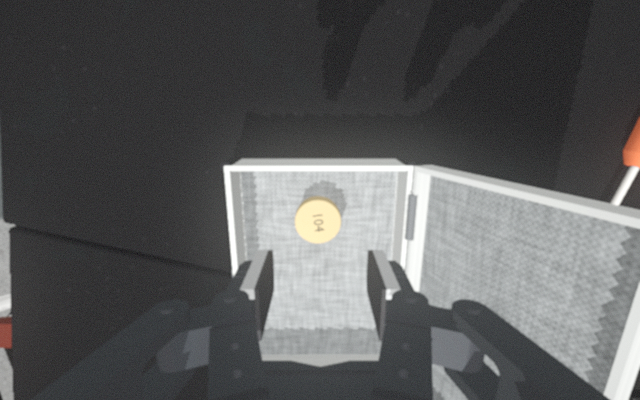

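Brass disc lies flat in the case at pixel (318,221). Next, steel.

Emit:
{"method": "servo_tool", "body": {"motion": [{"tx": -0.055, "ty": -0.015, "tz": 0, "roll": 0, "hand": 60}, {"tx": -0.055, "ty": -0.015, "tz": 0, "roll": 0, "hand": 60}, {"tx": -0.055, "ty": -0.015, "tz": 0, "roll": 0, "hand": 60}, {"tx": -0.055, "ty": -0.015, "tz": 0, "roll": 0, "hand": 60}, {"tx": -0.055, "ty": -0.015, "tz": 0, "roll": 0, "hand": 60}, {"tx": 0, "ty": 0, "tz": 0, "roll": 0, "hand": 60}, {"tx": 0, "ty": 0, "tz": 0, "roll": 0, "hand": 60}]}}

```text
time_s: 10.02
tool_pos: [499.1, -226.4, 90.2]
ee_rot: [-1.931, -2.475, 0.0]
contact_force: [0.0, 1.3, -0.0]
opening: 51.3
grasp_force: 0.0
```

```bash
python3 - <<'E'
from h import *
s=read_state(); im,d=snapshot('wrist'); P=unproj(d,'wrist',s)
for x in objs(im,P)[0]: print(*x)
print(plan([501.5,-226.5,15],104.2))
E
```

```text
1 [148.0, 48.0] 2528 [372.8, -145.9, 8.4] 9.7 [[373.2, -147.5], [17.9, 51.8], 34.8]
2 [586.0, 199.0] 4028 [664.7, -168.1, 15.4] 19.1 [[666.8, -171.1], [86.4, 26.3], 90.0]
4 [325.0, 221.0] 1619 [501.9, -225.5, 11.0] 12.0 [[502.1, -226.4], [31.0, 31.6], 54.6]
6 [459.0, 260.0] 1612 [602.4, -230.5, 11.0] 12.1 [[603.4, -231.3], [31.7, 32.2], 36.7]
7 [166.0, 298.0] 873 [403.1, -312.1, 11.4] 15.3 [[405.2, -315.4], [43.9, 15.4], 6.7]
{'t': 10.07, 'heading': np.float64(104.2), 'pos': [499.5, -225.5, 90.3], 'j7': np.float64(0.97), 'roll': np.float64(-0.0), 'tx': np.float64(-1.4), 'ty': np.float64(1.7), 'tz': np.float64(75.3), 'op': 51.7, 'gf': 0.0}
```

Emit:
{"method": "servo_tool", "body": {"motion": [{"tx": 0, "ty": 0.002, "tz": 0.035, "roll": 0, "hand": 60}, {"tx": 0, "ty": 0, "tz": 0.03, "roll": 0, "hand": 60}, {"tx": 0, "ty": 0, "tz": 0.01, "roll": 0, "hand": 60}, {"tx": 0, "ty": 0, "tz": 0, "roll": 0, "hand": 20}, {"tx": 0, "ty": 0, "tz": 0, "roll": 0, "hand": 20}, {"tx": 0, "ty": 0, "tz": 0, "roll": 0, "hand": 20}, {"tx": 0, "ty": 0, "tz": 0, "roll": 0, "hand": 20}, {"tx": 0, "ty": 0, "tz": -0.033, "roll": 0, "hand": 20}, {"tx": 0, "ty": 0, "tz": -0.033, "roll": 0, "hand": 20}, {"tx": 0, "ty": 0, "tz": 0, "roll": 0, "hand": 20}]}}

```text
time_s: 11.32
tool_pos: [503.2, -227.4, 84.7]
ee_rot: [1.929, 2.474, 0.003]
contact_force: [0.6, 0.3, -0.6]
opening: 29.0
grasp_force: 39.6
```

Emit:
{"method": "servo_tool", "body": {"motion": [{"tx": 0.0465, "ty": 0.015, "tz": 0, "roll": 0, "hand": 20}, {"tx": 0.0465, "ty": 0.015, "tz": 0, "roll": 0, "hand": 20}, {"tx": 0.0465, "ty": 0.015, "tz": 0, "roll": 0, "hand": 20}, {"tx": 0.0465, "ty": 0.015, "tz": 0, "roll": 0, "hand": 20}, {"tx": 0.0465, "ty": 0.015, "tz": 0, "roll": 0, "hand": 20}, {"tx": 0, "ty": 0, "tz": 0, "roll": 0, "hand": 20}, {"tx": 0, "ty": 0, "tz": 0, "roll": 0, "hand": 20}]}}

```text
time_s: 12.2
tool_pos: [517.5, 16.8, 81.9]
ee_rot: [-1.931, -2.478, 0.001]
contact_force: [-0.6, -0.5, -0.9]
opening: 29.4
grasp_force: 39.6
```

```bash
python3 - <<'E'
from h import *
print(plan([517,17,18.5],104.2))
E
```

```text
{'t': 12.2, 'heading': np.float64(104.1), 'pos': [517.5, 16.8, 81.9], 'j7': np.float64(0.54), 'roll': np.float64(-0.1), 'tx': np.float64(0.3), 'ty': np.float64(-0.4), 'tz': np.float64(63.4), 'op': 29.4, 'gf': 39.6}
```

Emit:
{"method": "servo_tool", "body": {"motion": [{"tx": 0, "ty": 0, "tz": 0.031, "roll": 0, "hand": 20}, {"tx": 0, "ty": 0, "tz": 0.02, "roll": 0, "hand": 20}, {"tx": 0, "ty": 0, "tz": 0.012, "roll": 0, "hand": 20}, {"tx": 0, "ty": 0, "tz": 0, "roll": 0, "hand": 20}, {"tx": 0, "ty": 0, "tz": 0, "roll": 0, "hand": 20}, {"tx": 0, "ty": 0, "tz": 0, "roll": 0, "hand": 52}, {"tx": 0, "ty": 0, "tz": 0, "roll": 0, "hand": 52}, {"tx": 0, "ty": 0, "tz": 0, "roll": 0, "hand": 52}, {"tx": 0, "ty": 0, "tz": -0.036, "roll": 0, "hand": 52}, {"tx": 0, "ty": 0, "tz": -0.037, "roll": 0, "hand": 52}, {"tx": 0, "ty": 0, "tz": 0, "roll": 0, "hand": 52}]}}

```text
time_s: 13.58
tool_pos: [519.5, 17.3, 94.6]
ee_rot: [1.93, 2.475, 0.006]
contact_force: [0.7, -0.5, 0.4]
opening: 44.7
grasp_force: 0.0
```

Emit:
{"method": "servo_tool", "body": {"motion": [{"tx": -0.0524, "ty": 0.0046, "tz": 0, "roll": 0, "hand": 60}, {"tx": -0.0524, "ty": 0.0046, "tz": 0, "roll": 0, "hand": 60}, {"tx": -0.0524, "ty": 0.0046, "tz": 0, "roll": 0, "hand": 60}, {"tx": -0.0524, "ty": 0.0046, "tz": 0, "roll": 0, "hand": 60}, {"tx": -0.0524, "ty": 0.0046, "tz": 0, "roll": 0, "hand": 60}, {"tx": 0, "ty": 0, "tz": 0, "roll": 0, "hand": 60}, {"tx": 0, "ty": 0, "tz": 0, "roll": 0, "hand": 60}]}}

```text
time_s: 14.45
tool_pos: [603.4, -230.8, 91.1]
ee_rot: [-1.931, -2.476, -0.0]
contact_force: [-0.2, 0.3, 0.1]
opening: 51.4
grasp_force: 0.0
```

```bash
python3 - <<'E'
from h import *
s=read_state(); im,d=snapshot('wrist'); P=unproj(d,'wrist',s)
for x in objs(im,P)[0]: print(*x)
print(plan([603.4,-231.3,15],104.2))
E
```

```text
3 [3.0, 35.0] 101 [389.9, -164.2, 6.3] 7.4 [[390.1, -164.0], [11.4, 5.1], 86.3]
6 [440.0, 155.0] 3133 [665.7, -168.3, 16.7] 19.1 [[667.4, -171.2], [85.7, 25.1], 90.0]
8 [321.0, 221.0] 1658 [603.7, -230.7, 11.0] 12.0 [[604.0, -231.5], [31.6, 31.9], 54.7]
9 [27.0, 270.0] 1802 [408.2, -317.5, 12.2] 15.6 [[407.0, -319.4], [43.3, 23.3], 7.2]
{'t': 14.5, 'heading': np.float64(104.2), 'pos': [603.5, -229.9, 91.2], 'j7': np.float64(0.91), 'roll': np.float64(-0.0), 'tx': np.float64(-1.4), 'ty': np.float64(-0.5), 'tz': np.float64(76.2), 'op': 51.3, 'gf': 0.0}
```

Emit:
{"method": "servo_tool", "body": {"motion": [{"tx": -0.001, "ty": 0, "tz": 0.035, "roll": 0, "hand": 60}, {"tx": 0, "ty": 0, "tz": 0.03, "roll": 0, "hand": 60}, {"tx": 0, "ty": 0, "tz": 0.011, "roll": 0, "hand": 60}, {"tx": 0, "ty": 0, "tz": 0, "roll": 0, "hand": 20}, {"tx": 0, "ty": 0, "tz": 0, "roll": 0, "hand": 20}, {"tx": 0, "ty": 0, "tz": 0, "roll": 0, "hand": 20}, {"tx": 0, "ty": 0, "tz": 0, "roll": 0, "hand": 20}, {"tx": 0, "ty": 0, "tz": -0.033, "roll": 0, "hand": 20}, {"tx": 0, "ty": 0, "tz": -0.033, "roll": 0, "hand": 20}, {"tx": 0, "ty": 0, "tz": 0, "roll": 0, "hand": 20}]}}

```text
time_s: 15.75
tool_pos: [605.9, -233.3, 85.2]
ee_rot: [1.929, 2.473, 0.003]
contact_force: [0.4, -0.1, -0.7]
opening: 29.2
grasp_force: 39.6
```

Emit:
{"method": "servo_tool", "body": {"motion": [{"tx": 0.0437, "ty": -0.0045, "tz": 0, "roll": 0, "hand": 20}, {"tx": 0.0437, "ty": -0.0045, "tz": 0, "roll": 0, "hand": 20}, {"tx": 0.0437, "ty": -0.0045, "tz": 0, "roll": 0, "hand": 20}, {"tx": 0.0437, "ty": -0.0045, "tz": 0, "roll": 0, "hand": 20}, {"tx": 0.0437, "ty": -0.0045, "tz": 0, "roll": 0, "hand": 20}, {"tx": 0, "ty": 0, "tz": 0, "roll": 0, "hand": 20}, {"tx": 0, "ty": 0, "tz": 0, "roll": 0, "hand": 20}]}}

```text
time_s: 16.62
tool_pos: [529.2, -26.2, 82.2]
ee_rot: [1.931, 2.477, -0.0]
contact_force: [-0.4, 0.2, 0.4]
opening: 30.0
grasp_force: 30.1
```

```bash
python3 - <<'E'
from h import *
print(plan([527.8,-25,18.5],104.2))
E
```

```text
{'t': 16.62, 'heading': np.float64(104.1), 'pos': [529.2, -26.2, 82.2], 'j7': np.float64(0.63), 'roll': np.float64(-0.1), 'tx': np.float64(1.5), 'ty': np.float64(-1.1), 'tz': np.float64(63.7), 'op': 30.0, 'gf': 30.1}
```

Emit:
{"method": "servo_tool", "body": {"motion": [{"tx": 0.001, "ty": -0.001, "tz": 0.025, "roll": 0, "hand": 20}, {"tx": 0, "ty": 0, "tz": 0.02, "roll": 0, "hand": 20}, {"tx": 0, "ty": 0, "tz": 0, "roll": 0, "hand": 20}, {"tx": 0, "ty": 0, "tz": 0, "roll": 0, "hand": 20}, {"tx": 0, "ty": 0, "tz": 0, "roll": 0, "hand": 20}]}}

```text
time_s: 17.25
tool_pos: [528.6, -25.6, 38.1]
ee_rot: [1.932, 2.476, 0.001]
contact_force: [0.4, -0.1, 0.4]
opening: 29.5
grasp_force: 39.8
```

```bash
python3 - <<'E'
from h import *
s=read_state(); im,d=snapshot('wrist'); P=unproj(d,'wrist',s); save('w5',im[100:,150:500])
for x in objs(im,P,8)[0]: print(*x)
print(plan([527.8,-25,18.5],104.2))
E
```

```text
1 [194.0, 143.0] 7217 [460.0, 15.7, 22.0] 29.4 [[461.5, 3.0], [5.8, 151.0], 13.9]
2 [497.0, 149.0] 42020 [581.8, 45.9, 39.3] 56.3 [[583.6, 33.6], [31.5, 151.6], 13.9]
12 [316.0, 81.0] 4202 [505.5, 57.7, 14.2] 15.1 [[505.7, 57.6], [31.7, 31.8], 12.7]
25 [320.0, 176.0] 3222 [517.8, 16.1, 14.1] 15.0 [[518.0, 15.7], [31.4, 31.0], 11.8]
31 [319.0, 284.0] 8058 [529.3, -30.9, 33.8] 52.2 [[530.3, -36.3], [56.8, 54.1], 12.9]
42 [20.0, 365.0] 1142 [370.7, -141.9, 8.8] 9.5 [[369.9, -141.8], [17.6, 37.3], 34.4]
45 [467.0, 359.0] 165 [601.4, -42.8, 48.4] 53.1 [[601.2, -42.9], [5.9, 2.8], 21.9]
{'t': 17.3, 'heading': np.float64(104.1), 'pos': [528.5, -25.4, 38.0], 'j7': np.float64(0.68), 'roll': np.float64(-0.1), 'tx': np.float64(0.6), 'ty': np.float64(-0.6), 'tz': np.float64(19.5), 'op': 29.4, 'gf': 39.8}
```

View pics/w5.png

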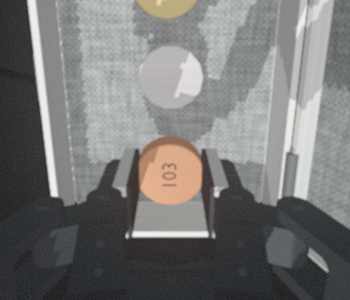

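Copper disc is still held level between the pads (crop 170,170); steel and brass lie flat beyond it. Lower and release, then go to the separator.

Emit:
{"method": "servo_tool", "body": {"motion": [{"tx": 0, "ty": 0, "tz": 0.012, "roll": 0, "hand": 20}, {"tx": 0, "ty": 0, "tz": 0.007, "roll": 0, "hand": 20}, {"tx": 0, "ty": 0, "tz": 0, "roll": 0, "hand": 20}, {"tx": 0, "ty": 0, "tz": 0, "roll": 0, "hand": 20}, {"tx": 0, "ty": 0, "tz": 0, "roll": 0, "hand": 52}, {"tx": 0, "ty": 0, "tz": 0, "roll": 0, "hand": 52}, {"tx": 0, "ty": 0, "tz": 0, "roll": 0, "hand": 52}, {"tx": 0, "ty": 0, "tz": -0.036, "roll": 0, "hand": 52}, {"tx": 0, "ty": 0, "tz": -0.04, "roll": 0, "hand": 52}, {"tx": 0, "ty": 0, "tz": -0.05, "roll": 0, "hand": 52}, {"tx": 0, "ty": 0, "tz": -0.05, "roll": 0, "hand": 52}, {"tx": 0, "ty": 0, "tz": 0, "roll": 0, "hand": 52}]}}

```text
time_s: 18.8
tool_pos: [530.1, -25.5, 197.9]
ee_rot: [1.929, 2.474, 0.008]
contact_force: [1.0, 0.5, 0.5]
opening: 44.2
grasp_force: 0.0
```

```bash
python3 - <<'E'
from h import *
s=read_state(); im,d=snapshot('wrist'); P=unproj(d,'wrist',s)
for x in objs(im,P,8)[0]: print(*x)
print(plan([508,325,170],104.2))
E
```

```text
1 [366.0, 132.0] 12206 [557.0, 34.1, 34.2] 53.6 [[528.1, 21.3], [144.2, 169.4], 14.1]
4 [315.0, 94.0] 998 [505.6, 57.8, 14.2] 15.2 [[505.9, 57.8], [31.4, 30.5], 13.9]
5 [317.0, 142.0] 859 [518.0, 15.8, 14.1] 15.1 [[518.3, 15.6], [30.8, 30.4], 14.2]
6 [316.0, 184.0] 815 [527.1, -24.8, 14.0] 15.0 [[526.9, -25.5], [31.0, 31.6], 12.9]
7 [147.0, 252.0] 417 [369.7, -141.2, 8.8] 9.6 [[369.7, -141.5], [17.2, 37.2], 32.9]
{'t': 18.85, 'heading': np.float64(104.1), 'pos': [528.8, -25.0, 195.9], 'j7': np.float64(0.51), 'roll': np.float64(-0.1), 'tx': np.float64(344.4), 'ty': np.float64(65.7), 'tz': np.float64(25.9), 'op': 44.5, 'gf': 0.0}
```

Emit:
{"method": "servo_tool", "body": {"motion": [{"tx": 0.0491, "ty": 0.0095, "tz": 0, "roll": 0, "hand": 50}, {"tx": 0.0491, "ty": 0.0095, "tz": 0, "roll": 0, "hand": 50}, {"tx": 0.0491, "ty": 0.0095, "tz": 0, "roll": 0, "hand": 50}, {"tx": 0.0491, "ty": 0.0095, "tz": 0, "roll": 0, "hand": 50}, {"tx": 0.0491, "ty": 0.0095, "tz": 0, "roll": 0, "hand": 50}, {"tx": 0.0491, "ty": 0.0095, "tz": 0, "roll": 0, "hand": 50}, {"tx": 0.0491, "ty": 0.0095, "tz": 0, "roll": 0, "hand": 50}, {"tx": 0, "ty": 0, "tz": 0, "roll": 0, "hand": 50}]}}

```text
time_s: 19.85
tool_pos: [506.3, 329.2, 192.0]
ee_rot: [-1.922, -2.483, 0.003]
contact_force: [0.0, -0.3, -0.7]
opening: 42.7
grasp_force: 0.0
```

Emit:
{"method": "servo_tool", "body": {"motion": [{"tx": 0, "ty": 0, "tz": 0, "roll": -10, "hand": 50}, {"tx": 0, "ty": 0, "tz": 0, "roll": -10, "hand": 50}, {"tx": 0, "ty": 0, "tz": 0, "roll": -10, "hand": 50}, {"tx": 0, "ty": 0, "tz": 0, "roll": -10, "hand": 50}, {"tx": 0, "ty": 0, "tz": 0, "roll": -10, "hand": 50}, {"tx": 0, "ty": 0, "tz": 0, "roll": -10, "hand": 50}, {"tx": 0, "ty": 0, "tz": 0, "roll": -10, "hand": 50}, {"tx": 0, "ty": 0, "tz": 0, "roll": -10, "hand": 50}, {"tx": 0, "ty": 0, "tz": 0, "roll": -4, "hand": 50}, {"tx": 0, "ty": 0, "tz": 0, "roll": 0, "hand": 50}]}}

```text
time_s: 21.1
tool_pos: [508.4, 323.0, 193.2]
ee_rot: [0.219, -3.132, 0.002]
contact_force: [-0.5, -0.1, 0.6]
opening: 42.9
grasp_force: 0.0
```

```bash
python3 - <<'E'
from h import *
s=read_state(); im,d=snapshot('wrist'); P=unproj(d,'wrist',s); save('w6',im); np.savez('w6.npz',im=im,P=P)
hsv=cv2.cvtColor(im,cv2.COLOR_RGB2HSV)
m=(hsv[...,0]>100)&(hsv[...,0]<125)&(hsv[...,1]>120)&(P[...,2]>12)&(P[...,2]<22)
q=P[m]; q=q[(abs(q[:,0]-508)<90)&(abs(q[:,1]-325)<110)]
print('plate',cv2.minAreaRect(q[:,:2].astype(np.float32)),q[:,2].mean())
r=P[(P[...,2]>30)&(P[...,2]<40)&(abs(P[...,0]-508)<45)&(abs(P[...,1]-325)<30)]
print('rib',len(r),cv2.minAreaRect(r[:,:2].astype(np.float32)) if len(r)>4 else 0, r.mean(0))
print(plan([508,325,170],188.5))
E
```

```text
plate ((511.47540283203125, 326.1608581542969), (102.26612091064453, 148.15318298339844), 8.422684669494629) 16.351495793261083
rib 503 ((511.34490966796875, 326.3861083984375), (44.11696243286133, 9.469605445861816), 7.770414352416992) [510.53922932 326.18741074  34.06991763]
{'t': 21.15, 'heading': np.float64(188.0), 'pos': [508.4, 323.2, 193.4], 'j7': np.float64(1.18), 'roll': np.float64(-0.5), 'tx': np.float64(0.2), 'ty': np.float64(1.8), 'tz': np.float64(23.4), 'op': 42.8, 'gf': 0.0}
```

View pics/w6.png

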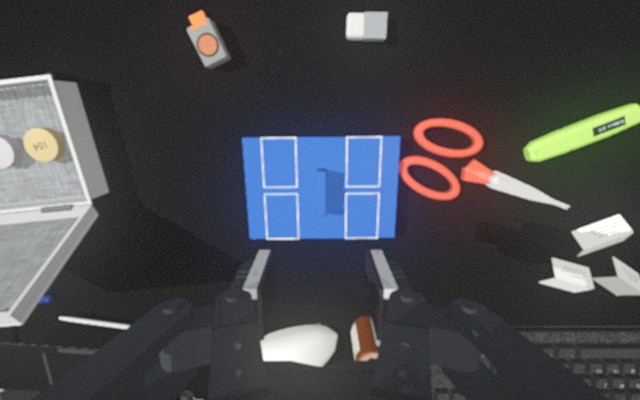

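Separator plate centred at pixel (320,188), rib upright, orange-handled scissors just touching its right edge; three discs in the case. Grasp the rib.

Emit:
{"method": "servo_tool", "body": {"motion": [{"tx": -0.0035, "ty": 0.0026, "tz": 0.04, "roll": -0.3, "hand": 38}, {"tx": 0, "ty": 0, "tz": 0.05, "roll": 0, "hand": 38}, {"tx": 0, "ty": 0, "tz": 0.04, "roll": 0, "hand": 38}, {"tx": 0, "ty": 0, "tz": 0.028, "roll": 0, "hand": 38}, {"tx": 0, "ty": 0, "tz": 0, "roll": 0, "hand": 38}, {"tx": 0, "ty": 0, "tz": 0, "roll": 0, "hand": 0}, {"tx": 0, "ty": 0, "tz": 0, "roll": 0, "hand": 0}, {"tx": 0, "ty": 0, "tz": 0, "roll": 0, "hand": 0}, {"tx": 0, "ty": 0, "tz": 0, "roll": 0, "hand": 0}], "squeeze": 70}}

```text
time_s: 22.28
tool_pos: [512.6, 327.9, 37.7]
ee_rot: [-0.23, 3.131, 0.002]
contact_force: [-0.7, -1.4, 7.4]
opening: 7.7
grasp_force: 69.5
```

```bash
python3 - <<'E'
from h import *
print(plan([517,17.7,110],194.2)); print(read_state()['contact_force'])
E
```

```text
{'t': 22.27, 'heading': np.float64(188.4), 'pos': [512.6, 327.9, 37.7], 'j7': np.float64(1.24), 'roll': np.float64(-5.8), 'tx': np.float64(71.8), 'ty': np.float64(-301.8), 'tz': np.float64(-72.3), 'op': 7.7, 'gf': 69.5}
[-0.69230837 -1.35214508  7.41396961]
```

Emit:
{"method": "servo_tool", "body": {"motion": [{"tx": 0, "ty": 0, "tz": -0.02, "roll": 0, "hand": 0}, {"tx": 0, "ty": 0, "tz": -0.04, "roll": 0, "hand": 0}, {"tx": 0, "ty": 0, "tz": -0.04, "roll": -2.9, "hand": 0}, {"tx": 0, "ty": 0, "tz": -0.01, "roll": -2.9, "hand": 0}, {"tx": 0.036, "ty": 0, "tz": 0, "roll": 0, "hand": 0}, {"tx": 0.036, "ty": 0, "tz": 0, "roll": 0, "hand": 0}, {"tx": 0, "ty": -0.04, "tz": 0, "roll": 0, "hand": 0}, {"tx": 0, "ty": -0.04, "tz": 0, "roll": 0, "hand": 0}, {"tx": 0, "ty": -0.04, "tz": 0, "roll": 0, "hand": 0}, {"tx": 0, "ty": -0.04, "tz": 0, "roll": 0, "hand": 0}, {"tx": 0, "ty": -0.04, "tz": 0, "roll": 0, "hand": 0}, {"tx": 0, "ty": -0.04, "tz": 0, "roll": 0, "hand": 0}]}}

```text
time_s: 23.78
tool_pos: [501.2, 76.0, 146.9]
ee_rot: [-0.388, 3.116, 0.001]
contact_force: [0.0, 0.2, -0.6]
opening: 7.2
grasp_force: 68.6
```

Emit:
{"method": "servo_tool", "body": {"motion": [{"tx": 0, "ty": -0.03, "tz": 0, "roll": 0, "hand": 0}, {"tx": 0, "ty": -0.03, "tz": 0, "roll": 0, "hand": 0}, {"tx": 0, "ty": 0, "tz": 0, "roll": 0, "hand": 0}, {"tx": 0, "ty": 0, "tz": 0, "roll": 0, "hand": 0}]}}

```text
time_s: 24.28
tool_pos: [515.5, 19.6, 146.5]
ee_rot: [-0.389, 3.117, 0.001]
contact_force: [-0.6, 1.1, -0.9]
opening: 7.6
grasp_force: 68.6
```

```bash
cat > sep.py <<'E'
from h import *
import sys
s=read_state(); im,d=snapshot('wrist'); P=unproj(d,'wrist',s); save(sys.argv[1],im); np.savez(sys.argv[1]+'.npz',im=im,P=P)
hsv=cv2.cvtColor(im,cv2.COLOR_RGB2HSV); z0=s['tool_pos'][2]-21.7
m=(hsv[...,0]>100)&(hsv[...,0]<125)&(hsv[...,1]>120)&(abs(P[...,2]-z0)<12)
q=P[m]; q=q[np.linalg.norm(q[:,:2]-np.array(s['tool_pos'])[:2],axis=1)<110]
A=np.c_[q[:,:2]-q[:,:2].mean(0),np.ones(len(q))]; print('slope',np.linalg.lstsq(A,q[:,2],rcond=None)[0].round(3), 'expected z',z0)
print('plate',cv2.minAreaRect(q[:,:2].astype(np.float32)))
print(plan([517,17.7,50],194.2))
E
python3 sep.py w7
```

```text
slope [1.00000e-03 1.00000e-03 1.25189e+02] expected z 124.84870013344583
plate ((513.69482421875, 21.036224365234375), (101.44422912597656, 148.2344207763672), 14.189764976501465)
{'t': 24.32, 'heading': np.float64(194.3), 'pos': [515.4, 20.0, 146.5], 'j7': np.float64(1.82), 'roll': np.float64(0.1), 'tx': np.float64(-1.0), 'ty': np.float64(-2.7), 'tz': np.float64(96.5), 'op': 7.4, 'gf': 68.6}
```

View pics/w7.png

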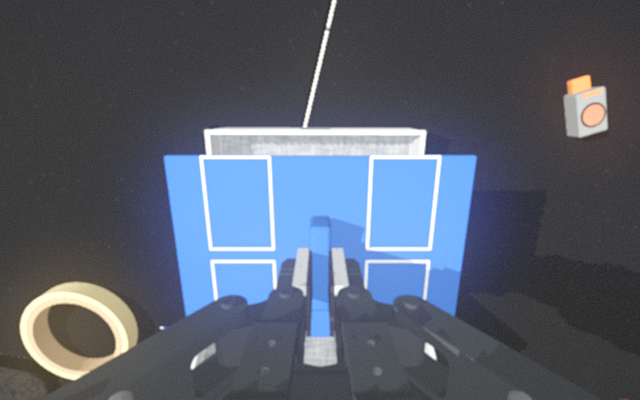

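Separator held level over the case (plate 165–475 px wide, row 155 front edge; case front wall at row 130). Correct and lower to just above the walls.

Emit:
{"method": "servo_tool", "body": {"motion": [{"tx": -0.0024, "ty": -0.004, "tz": 0.03, "roll": 0, "hand": 0}, {"tx": 0, "ty": 0, "tz": 0.03, "roll": 0, "hand": 0}, {"tx": 0, "ty": 0, "tz": 0.012, "roll": 0, "hand": 0}, {"tx": 0, "ty": 0, "tz": 0, "roll": 0, "hand": 0}, {"tx": 0, "ty": 0, "tz": 0, "roll": 0, "hand": 0}]}}

```text
time_s: 24.95
tool_pos: [519.5, 16.0, 75.2]
ee_rot: [-0.389, 3.116, 0.0]
contact_force: [0.2, 0.4, -0.6]
opening: 7.5
grasp_force: 68.6
```

```bash
python3 sep.py w8; python3 - <<'E'
from h import *
P=np.load('w8.npz')['P']; im=np.load('w8.npz')['im']
th=np.radians(14.2); x=(P[...,0]-517)*np.cos(th)+(P[...,1]-17.7)*np.sin(th); y=-(P[...,0]-517)*np.sin(th)+(P[...,1]-17.7)*np.cos(th)
w=(P[...,2]>25)&(P[...,2]<31.5)&(abs(x)<75)&(abs(y)<95)
print('front wall',np.percentile(x[w&(x<-45)],[1,50,99]), 'y ext',np.percentile(y[w],[.3,2,98,99.7]))
b=(P[...,2]>45)&(P[...,2]<62)&(im[...,2]>im[...,0].astype(int)+60)&(abs(x)<75)&(abs(y)<95)
print('plate x',np.percentile(x[b],[.3,99.7]),'y',np.percentile(y[b],[.3,99.7]))
E
```

```text
slope [2.0000e-03 0.0000e+00 5.3869e+01] expected z 53.52543180467971
plate ((518.0744018554688, 17.462501525878906), (101.20945739746094, 148.4864044189453), 14.019967079162598)
{'t': 25.0, 'heading': np.float64(194.2), 'pos': [519.6, 15.9, 75.3], 'j7': np.float64(1.88), 'roll': np.float64(0.0), 'tx': np.float64(2.1), 'ty': np.float64(2.4), 'tz': np.float64(25.3), 'op': 7.7, 'gf': 68.6}
front wall [-60.00080997 -56.67328769 -47.45045303] y ext [-83.98182819 -82.06090146  82.59180627  84.51150943]
plate x [-49.55847158  48.08749215] y [-73.78548947  72.85493308]
```

View pics/w8.png

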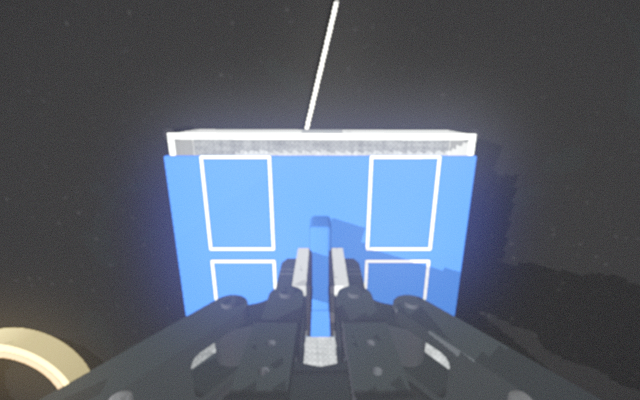

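Plate is centred over the case, its front edge just inside the front wall (rows 132–155). Lower gently.

Emit:
{"method": "servo_tool", "body": {"motion": [{"tx": 0, "ty": 0, "tz": 0.01, "roll": 0, "hand": 0}, {"tx": 0, "ty": 0, "tz": 0.01, "roll": 0, "hand": 0}, {"tx": 0, "ty": 0, "tz": 0.008, "roll": 0, "hand": 0}, {"tx": 0, "ty": 0, "tz": 0.004, "roll": 0, "hand": 0}, {"tx": 0, "ty": 0, "tz": 0.002, "roll": 0, "hand": 0}, {"tx": 0, "ty": 0, "tz": 0, "roll": 0, "hand": 0}, {"tx": 0, "ty": 0, "tz": 0, "roll": 0, "hand": 0}]}}

```text
time_s: 25.88
tool_pos: [518.5, 15.6, 40.7]
ee_rot: [0.388, -3.117, -0.0]
contact_force: [-4.2, -0.4, 6.8]
opening: 7.4
grasp_force: 69.6
```

```bash
python3 sep.py w9
```

```text
slope [1.0000e-03 1.0000e-03 1.9381e+01] expected z 19.006110765462974
plate ((516.6427001953125, 17.26030731201172), (101.04937744140625, 147.2918243408203), 14.361295700073242)
{'t': 25.93, 'heading': np.float64(194.2), 'pos': [518.5, 15.5, 40.7], 'j7': np.float64(1.9), 'roll': np.float64(-0.0), 'tx': np.float64(0.9), 'ty': np.float64(2.5), 'tz': np.float64(-9.3), 'op': 7.7, 'gf': 69.6}
```

Separator is home (plate top 19.4 mm above the worktop, level). Release and go to the nearest holder.

Emit:
{"method": "servo_tool", "body": {"motion": [{"tx": 0, "ty": 0, "tz": 0, "roll": 0, "hand": 35}, {"tx": 0, "ty": 0, "tz": 0, "roll": 0, "hand": 35}, {"tx": 0, "ty": 0, "tz": 0, "roll": 0, "hand": 35}, {"tx": 0, "ty": 0, "tz": -0.03, "roll": 0, "hand": 35}, {"tx": 0, "ty": 0, "tz": -0.05, "roll": 0, "hand": 35}, {"tx": 0, "ty": 0, "tz": -0.05, "roll": 0, "hand": 35}, {"tx": 0, "ty": 0, "tz": -0.03, "roll": 0, "hand": 45}, {"tx": 0, "ty": 0, "tz": 0, "roll": 0, "hand": 45}]}}

```text
time_s: 26.92
tool_pos: [520.4, 15.8, 202.6]
ee_rot: [-0.388, 3.113, 0.001]
contact_force: [-0.3, -0.8, -0.7]
opening: 38.6
grasp_force: 0.0
```

```bash
cat > hold.py <<'E'
from h import *
import sys
def find(st,im,P,zt=15.5,near=None,rad=150):
    "holders: pellet+grey block top at zt, orange low tab at zt-9.5"
    hsv=cv2.cvtColor(im,cv2.COLOR_RGB2HSV); z=P[...,2]
    top=((abs(z-zt)<3)).astype(np.uint8); n,l,s,c=cv2.connectedComponentsWithStats(top); out=[]
    org=(hsv[...,0]<22)&(hsv[...,1]>110)&(abs(z-(zt-9.5))<4.5)
    for i in range(1,n):
        if s[i,4]<100: continue
        q=P[l==i][:,:2]; (cx,cy),wh,a=cv2.minAreaRect(q.astype(np.float32))
        if not(18<min(wh)<27 and 29<max(wh)<40): continue
        m=org&(np.hypot(P[...,0]-cx,P[...,1]-cy)<36)
        if m.sum()<10: continue
        t=P[m][:,:2].mean(0); ax=a if wh[0]>wh[1] else a+90
        td=np.degrees(np.arctan2(t[1]-cy,t[0]-cx)); 
        if abs((ax-td+180)%360-180)>90: ax+=180
        out.append(dict(c=[round(cx,1),round(cy,1)],wh=np.round(wh,1).tolist(),tabdir=round(ax%360,1),raw=round(td%360,1)))
    return out
if __name__=='__main__':
    s=read_state(); im,d=snapshot('wrist'); P=unproj(d,'wrist',s)
    if len(sys.argv)>1: save(sys.argv[1],im); np.savez(sys.argv[1]+'.npz',im=im,P=P)
    for zt in (15.5,34.5):
        for o in find(s,im,P,zt): print(zt,o)
    print(plan([392,206,150],211))
E
python3 sep.py w10; python3 hold.py
```

```text
slope [0. 0. 0.] expected z 180.9295067448934
plate ((0.0, 0.0), (0.0, 0.0), 0.0)
{'t': 26.98, 'heading': np.float64(194.2), 'pos': [519.3, 15.8, 201.0], 'j7': np.float64(1.81), 'roll': np.float64(0.0), 'tx': np.float64(1.8), 'ty': np.float64(2.4), 'tz': np.float64(151.0), 'op': 38.5, 'gf': 0.0}
15.5 {'c': [395.8, 209.1], 'wh': [34.3, 23.3], 'tabdir': 209.6, 'raw': np.float64(214.0)}
{'t': 27.02, 'heading': np.float64(194.2), 'pos': [518.6, 15.8, 199.9], 'j7': np.float64(1.81), 'roll': np.float64(-16.8), 'tx': np.float64(10.6), 'ty': np.float64(228.3), 'tz': np.float64(49.9), 'op': 38.3, 'gf': 0.0}sep.py:7: RuntimeWarning: Mean of empty slice.
  A=np.c_[q[:,:2]-q[:,:2].mean(0),np.ones(len(q))]; print('slope',np.linalg.lstsq(A,q[:,2],rcond=None)[0].round(3), 'expected z',z0)
  ret = um.true_divide(
```

Emit:
{"method": "servo_tool", "body": {"motion": [{"tx": 0.0151, "ty": 0.043, "tz": 0.01, "roll": 0, "hand": 45}, {"tx": 0.0151, "ty": 0.043, "tz": 0.01, "roll": 0, "hand": 45}, {"tx": 0.0151, "ty": 0.043, "tz": 0.01, "roll": 0, "hand": 45}, {"tx": 0.0151, "ty": 0.043, "tz": 0.01, "roll": 0, "hand": 45}, {"tx": 0.0151, "ty": 0.043, "tz": 0.01, "roll": 0, "hand": 45}, {"tx": 0, "ty": 0, "tz": 0, "roll": -8.5, "hand": 45}, {"tx": 0, "ty": 0, "tz": 0, "roll": -8.5, "hand": 45}, {"tx": 0, "ty": 0, "tz": 0, "roll": 0, "hand": 45}, {"tx": 0, "ty": 0, "tz": 0, "roll": 0, "hand": 45}]}}

```text
time_s: 28.15
tool_pos: [392.6, 205.1, 149.7]
ee_rot: [0.839, -3.026, 0.001]
contact_force: [-0.1, -0.6, 0.1]
opening: 38.1
grasp_force: 0.0
```

```bash
python3 hold.py w11
```

```text
15.5 {'c': [395.5, 209.4], 'wh': [34.2, 22.0], 'tabdir': 212.1, 'raw': np.float64(211.8)}
{'t': 28.2, 'heading': np.float64(211.0), 'pos': [392.8, 205.2, 149.8], 'j7': np.float64(1.57), 'roll': np.float64(0.0), 'tx': np.float64(0.2), 'ty': np.float64(1.1), 'tz': np.float64(-0.2), 'op': 38.5, 'gf': 0.0}
```

Emit:
{"method": "servo_tool", "body": {"motion": [{"tx": -0.0045, "ty": 0.0022, "tz": 0.04, "roll": -1, "hand": 45}, {"tx": 0, "ty": 0, "tz": 0.05, "roll": 0, "hand": 45}, {"tx": 0, "ty": 0, "tz": 0.03, "roll": 0, "hand": 45}, {"tx": 0, "ty": 0, "tz": 0.011, "roll": 0, "hand": 45}, {"tx": 0, "ty": 0, "tz": 0, "roll": 0, "hand": 45}, {"tx": 0, "ty": 0, "tz": 0, "roll": 0, "hand": 10}, {"tx": 0, "ty": 0, "tz": 0, "roll": 0, "hand": 10}, {"tx": 0, "ty": 0, "tz": 0, "roll": 0, "hand": 10}, {"tx": 0, "ty": 0, "tz": 0, "roll": 0, "hand": 10}], "squeeze": 40}}

```text
time_s: 29.32
tool_pos: [396.4, 210.2, 20.5]
ee_rot: [-0.87, 3.016, 0.001]
contact_force: [-0.5, 0.3, 8.1]
opening: 20.3
grasp_force: 40.0
```

Emit:
{"method": "servo_tool", "body": {"motion": [{"tx": 0, "ty": 0, "tz": -0.03, "roll": 0, "hand": 10}, {"tx": 0, "ty": 0, "tz": -0.05, "roll": 0, "hand": 10}, {"tx": 0, "ty": 0, "tz": 0, "roll": 9, "hand": 10}, {"tx": 0, "ty": 0, "tz": 0, "roll": 9, "hand": 10}, {"tx": 0, "ty": 0, "tz": 0, "roll": 0, "hand": 10}]}}

```text
time_s: 29.95
tool_pos: [395.8, 210.0, 100.0]
ee_rot: [-0.39, 3.116, 0.001]
contact_force: [0.5, 0.5, -0.3]
opening: 20.2
grasp_force: 39.3
```

```bash
python3 - <<'E'
from h import *
print(plan([502.3,55.3,100],194.2))
E
```

```text
{'t': 29.95, 'heading': np.float64(194.3), 'pos': [395.8, 210.0, 100.0], 'j7': np.float64(1.34), 'roll': np.float64(0.1), 'tx': np.float64(-65.3), 'ty': np.float64(-176.2), 'tz': np.float64(-0.0), 'op': 20.2, 'gf': 39.3}
```

Emit:
{"method": "servo_tool", "body": {"motion": [{"tx": -0.0163, "ty": -0.044, "tz": 0, "roll": 0, "hand": 10}, {"tx": -0.0163, "ty": -0.044, "tz": 0, "roll": 0, "hand": 10}, {"tx": -0.0163, "ty": -0.044, "tz": 0, "roll": 0, "hand": 10}, {"tx": -0.0163, "ty": -0.044, "tz": 0, "roll": 0, "hand": 10}, {"tx": 0, "ty": 0, "tz": 0, "roll": 0, "hand": 10}, {"tx": 0, "ty": 0, "tz": 0, "roll": 0, "hand": 10}]}}

```text
time_s: 30.7
tool_pos: [501.6, 55.5, 99.2]
ee_rot: [0.392, -3.117, -0.001]
contact_force: [0.0, 0.7, 0.3]
opening: 20.4
grasp_force: 39.3
```

```bash
python3 - <<'E'
from h import *
print(plan([502.3,55.3,41],194.2))
E
python3 hold.py w12
```

```text
{'t': 30.7, 'heading': np.float64(194.3), 'pos': [501.6, 55.5, 99.2], 'j7': np.float64(1.76), 'roll': np.float64(0.1), 'tx': np.float64(-0.6), 'ty': np.float64(-0.4), 'tz': np.float64(58.2), 'op': 20.4, 'gf': 39.3}
{'t': 30.75, 'heading': np.float64(194.4), 'pos': [501.4, 56.1, 99.2], 'j7': np.float64(1.76), 'roll': np.float64(-16.6), 'tx': np.float64(16.6), 'ty': np.float64(184.8), 'tz': np.float64(-50.8), 'op': 20.3, 'gf': 39.3}
```

View pics/w12.png

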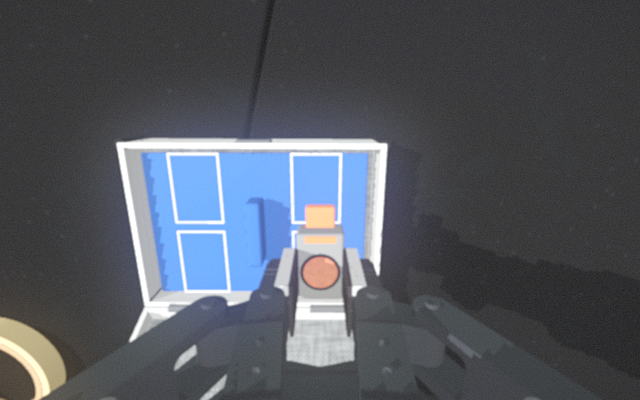

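Holder is held square over the +y half with its tab toward the latch (320,215); plate lies in the case with an even margin. Lower, release, go over holder 2.

Emit:
{"method": "servo_tool", "body": {"motion": [{"tx": 0, "ty": 0, "tz": 0.025, "roll": 0, "hand": 10}, {"tx": 0, "ty": 0, "tz": 0.02, "roll": 0, "hand": 10}, {"tx": 0, "ty": 0, "tz": 0.01, "roll": 0, "hand": 10}, {"tx": 0, "ty": 0, "tz": 0.003, "roll": 0, "hand": 10}, {"tx": 0, "ty": 0, "tz": 0, "roll": 0, "hand": 10}, {"tx": 0, "ty": 0, "tz": 0, "roll": 0, "hand": 36}, {"tx": 0, "ty": 0, "tz": 0, "roll": 0, "hand": 36}, {"tx": 0, "ty": 0, "tz": 0, "roll": 0, "hand": 36}, {"tx": 0, "ty": 0, "tz": -0.03, "roll": 0, "hand": 36}, {"tx": 0, "ty": 0, "tz": -0.05, "roll": 0, "hand": 36}, {"tx": 0, "ty": 0, "tz": -0.05, "roll": 0, "hand": 36}, {"tx": 0, "ty": 0, "tz": 0, "roll": 0, "hand": 45}]}}

```text
time_s: 32.25
tool_pos: [504.4, 55.4, 175.0]
ee_rot: [-0.387, 3.11, 0.002]
contact_force: [0.5, 0.7, -0.7]
opening: 38.4
grasp_force: 0.0
```

```bash
python3 hold.py w13
```

```text
{'t': 32.3, 'heading': np.float64(194.2), 'pos': [503.1, 55.4, 173.0], 'j7': np.float64(1.72), 'roll': np.float64(-16.8), 'tx': np.float64(17.6), 'ty': np.float64(186.3), 'tz': np.float64(23.0), 'op': 38.9, 'gf': 0.0}
```

Emit:
{"method": "servo_tool", "body": {"motion": [{"tx": 0.0113, "ty": -0.051, "tz": 0, "roll": 0, "hand": 45}, {"tx": 0.0113, "ty": -0.051, "tz": 0, "roll": 0, "hand": 45}, {"tx": 0.0113, "ty": -0.051, "tz": 0, "roll": 0, "hand": 45}, {"tx": 0.0113, "ty": -0.051, "tz": 0, "roll": 0, "hand": 45}, {"tx": 0.0113, "ty": -0.051, "tz": 0, "roll": 0, "hand": 45}, {"tx": 0.0113, "ty": -0.051, "tz": 0, "roll": 0, "hand": 45}, {"tx": 0.0113, "ty": -0.051, "tz": 0, "roll": 0, "hand": 45}, {"tx": 0.0113, "ty": -0.051, "tz": 0, "roll": 0, "hand": 45}, {"tx": 0, "ty": 0, "tz": 0, "roll": 8, "hand": 45}, {"tx": 0, "ty": 0, "tz": 0, "roll": 8, "hand": 45}, {"tx": 0, "ty": 0, "tz": 0, "roll": 0, "hand": 45}]}}

```text
time_s: 33.67
tool_pos: [513.8, -362.1, 169.7]
ee_rot: [-0.048, -3.139, -0.002]
contact_force: [-0.3, 0.1, -0.2]
opening: 38.4
grasp_force: 0.0
```

```bash
python3 hold.py w14
```

```text
15.5 {'c': [395.8, -293.2], 'wh': [22.2, 34.2], 'tabdir': 358.0, 'raw': np.float64(355.3)}
15.5 {'c': [516.9, -364.9], 'wh': [22.1, 33.9], 'tabdir': 171.1, 'raw': np.float64(171.8)}
{'t': 33.73, 'heading': np.float64(178.4), 'pos': [514.0, -362.1, 170.0], 'j7': np.float64(2.3), 'roll': np.float64(-32.6), 'tx': np.float64(-188.0), 'ty': np.float64(549.8), 'tz': np.float64(20.0), 'op': 38.6, 'gf': 0.0}
```

Emit:
{"method": "servo_tool", "body": {"motion": [{"tx": 0, "ty": 0, "tz": 0.03, "roll": 7.3, "hand": 45}, {"tx": -0.0033, "ty": -0.0023, "tz": 0.05, "roll": 0, "hand": 45}, {"tx": 0, "ty": 0, "tz": 0.04, "roll": 0, "hand": 45}, {"tx": 0, "ty": 0, "tz": 0.028, "roll": 0, "hand": 45}, {"tx": 0, "ty": 0, "tz": 0, "roll": 0, "hand": 45}, {"tx": 0, "ty": 0, "tz": 0, "roll": 0, "hand": 10}, {"tx": 0, "ty": 0, "tz": 0, "roll": 0, "hand": 10}, {"tx": 0, "ty": 0, "tz": 0, "roll": 0, "hand": 10}, {"tx": 0, "ty": 0, "tz": 0, "roll": 0, "hand": 10}]}}

```text
time_s: 34.85
tool_pos: [518.1, -365.7, 24.4]
ee_rot: [0.249, 3.13, -0.001]
contact_force: [-0.3, 0.7, 6.4]
opening: 19.6
grasp_force: 40.3
```

Emit:
{"method": "servo_tool", "body": {"motion": [{"tx": 0, "ty": 0, "tz": -0.03, "roll": 0, "hand": 10}, {"tx": 0, "ty": 0, "tz": -0.05, "roll": 0, "hand": 10}, {"tx": 0, "ty": 0, "tz": 0, "roll": -7.7, "hand": 10}, {"tx": 0, "ty": 0, "tz": 0, "roll": -7.7, "hand": 10}, {"tx": 0, "ty": 0, "tz": 0, "roll": -7.7, "hand": 10}, {"tx": 0, "ty": 0, "tz": 0, "roll": 0, "hand": 10}]}}

```text
time_s: 35.6
tool_pos: [517.3, -365.4, 103.5]
ee_rot: [-0.382, 3.118, 0.0]
contact_force: [0.4, -0.1, -1.2]
opening: 19.2
grasp_force: 39.1
```

```bash
python3 - <<'E'
from h import *
a=np.radians(14.2)
def case(x,y): return (516.5+x*np.cos(a)-y*np.sin(a),17.6+x*np.sin(a)+y*np.cos(a))
print(case(-24,-40),case(24,-40))
print(plan([*case(-24,-40),100],194.2))
E
```

```text
(np.float64(503.0456070376688), np.float64(-27.06519125689681)) (np.float64(549.5789838326355), np.float64(-15.29043673471429))
{'t': 35.6, 'heading': np.float64(194.0), 'pos': [517.3, -365.4, 103.5], 'j7': np.float64(2.56), 'roll': np.float64(-0.2), 'tx': np.float64(-69.2), 'ty': np.float64(331.5), 'tz': np.float64(3.5), 'op': 19.2, 'gf': 39.1}
```

Emit:
{"method": "servo_tool", "body": {"motion": [{"tx": -0.0099, "ty": 0.0474, "tz": 0, "roll": 0, "hand": 10}, {"tx": -0.0099, "ty": 0.0474, "tz": 0, "roll": 0, "hand": 10}, {"tx": -0.0099, "ty": 0.0474, "tz": 0, "roll": 0, "hand": 10}, {"tx": -0.0099, "ty": 0.0474, "tz": 0, "roll": 0, "hand": 10}, {"tx": -0.0099, "ty": 0.0474, "tz": 0, "roll": 0, "hand": 10}, {"tx": -0.0099, "ty": 0.0474, "tz": 0, "roll": 0, "hand": 10}, {"tx": -0.0099, "ty": 0.0474, "tz": 0, "roll": 0, "hand": 10}, {"tx": 0, "ty": 0, "tz": 0, "roll": 0, "hand": 10}, {"tx": 0, "ty": 0, "tz": 0, "roll": 0, "hand": 10}]}}

```text
time_s: 36.72
tool_pos: [504.4, -26.9, 103.4]
ee_rot: [-0.38, 3.118, -0.001]
contact_force: [-0.0, -0.8, -0.4]
opening: 19.5
grasp_force: 39.2
```

```bash
python3 - <<'E'
from h import *
s=read_state(); im,d=snapshot('wrist'); P=unproj(d,'wrist',s); save('w15',im)
q=P[255:290,305:335]; print('held top z',np.median(q[...,2]), 'ref tcp',s['tool_pos'][2], np.median(q,axis=(0,1)))
print(plan([503,-27,46],194.2))
E
```

```text
held top z 94.94998519215874 ref tcp 103.42808687532694 [505.94052213 -24.72269997  94.94998519]
{'t': 36.77, 'heading': np.float64(193.9), 'pos': [504.4, -27.6, 103.4], 'j7': np.float64(1.97), 'roll': np.float64(-0.3), 'tx': np.float64(1.2), 'ty': np.float64(1.0), 'tz': np.float64(57.4), 'op': 19.7, 'gf': 39.2}
```

View pics/w15.png

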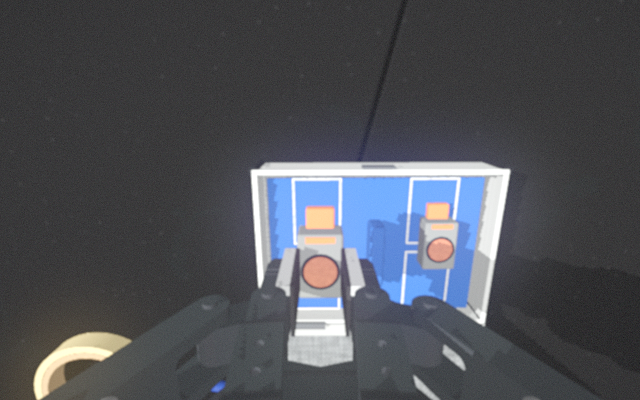

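Holder 3 stands on the tray (438,240), tab to latch; holder 2 is held square at (320,265). Lower and release, then lift toward holder 1.

Emit:
{"method": "servo_tool", "body": {"motion": [{"tx": 0.001, "ty": 0.001, "tz": 0.025, "roll": 0, "hand": 10}, {"tx": 0, "ty": 0, "tz": 0.02, "roll": 0, "hand": 10}, {"tx": 0, "ty": 0, "tz": 0.011, "roll": 0, "hand": 10}, {"tx": 0, "ty": 0, "tz": 0.003, "roll": 0, "hand": 10}, {"tx": 0, "ty": 0, "tz": 0, "roll": 0, "hand": 10}]}}

```text
time_s: 37.4
tool_pos: [503.4, -26.3, 44.6]
ee_rot: [-0.381, 3.118, -0.0]
contact_force: [0.9, -0.6, -0.4]
opening: 19.0
grasp_force: 39.2
```

Emit:
{"method": "servo_tool", "body": {"motion": [{"tx": 0, "ty": 0, "tz": 0, "roll": 0, "hand": 36}, {"tx": 0, "ty": 0, "tz": 0, "roll": 0, "hand": 36}, {"tx": 0, "ty": 0, "tz": 0, "roll": 0, "hand": 36}, {"tx": 0, "ty": 0, "tz": -0.03, "roll": 0, "hand": 36}, {"tx": 0, "ty": 0, "tz": -0.05, "roll": 0, "hand": 36}, {"tx": 0, "ty": 0, "tz": -0.05, "roll": 0, "hand": 36}, {"tx": 0, "ty": 0, "tz": 0, "roll": 0, "hand": 45}]}}

```text
time_s: 38.28
tool_pos: [505.5, -25.9, 178.0]
ee_rot: [-0.382, 3.111, 0.0]
contact_force: [0.2, -0.3, -0.9]
opening: 38.6
grasp_force: 0.0
```

```bash
python3 - <<'E'
from h import *
s=read_state(); im,d=snapshot('wrist'); P=unproj(d,'wrist',s); save('w16',im); np.savez('w16.npz',im=im,P=P)
th=np.radians(14.2); x=(P[...,0]-516.5)*np.cos(th)+(P[...,1]-17.6)*np.sin(th); y=-(P[...,0]-516.5)*np.sin(th)+(P[...,1]-17.6)*np.cos(th)
for sg in(-1,1):
    m=(abs(P[...,2]-34.5)<3)&(abs(x)<50)&(y*sg>12)&(y*sg<72); print(sg,m.sum(),cv2.minAreaRect(np.c_[x[m],y[m]].astype(np.float32)),P[m][:,2].mean())
print(plan([395.8,-293.2,150],358)); print(plan([395.8,-293.2,150],178))
E
```

```text
-1 947 ((-23.278106689453125, -37.5208854675293), (21.336341857910156, 33.820030212402344), 89.75370025634766) 34.50474527737296
1 905 ((-6.678922653198242, 41.5802001953125), (33.340091705322266, 22.006114959716797), 0.5454279184341431) 34.50370906673632
{'t': 38.33, 'heading': np.float64(194.0), 'pos': [504.2, -25.7, 176.0], 'j7': np.float64(1.92), 'roll': np.float64(-164.0), 'tx': np.float64(-99.0), 'ty': np.float64(271.1), 'tz': np.float64(26.0), 'op': 38.4, 'gf': 0.0}
{'t': 38.33, 'heading': np.float64(194.0), 'pos': [504.2, -25.7, 176.0], 'j7': np.float64(1.92), 'roll': np.float64(16.0), 'tx': np.float64(99.0), 'ty': np.float64(-271.1), 'tz': np.float64(26.0), 'op': 38.4, 'gf': 0.0}
```

Emit:
{"method": "servo_tool", "body": {"motion": [{"tx": 0.0284, "ty": -0.0388, "tz": 0, "roll": 0, "hand": 45}, {"tx": 0.0284, "ty": -0.0388, "tz": 0, "roll": 0, "hand": 45}, {"tx": 0.0284, "ty": -0.0388, "tz": 0, "roll": 0, "hand": 45}, {"tx": 0.0284, "ty": -0.0388, "tz": 0, "roll": 0, "hand": 45}, {"tx": 0.0284, "ty": -0.0388, "tz": 0, "roll": 0, "hand": 45}, {"tx": 0.0284, "ty": -0.0388, "tz": 0, "roll": 0, "hand": 45}, {"tx": 0, "ty": 0, "tz": 0, "roll": 10, "hand": 45}, {"tx": 0, "ty": 0, "tz": 0, "roll": 10, "hand": 45}, {"tx": 0, "ty": 0, "tz": 0, "roll": 10, "hand": 45}, {"tx": 0, "ty": 0, "tz": 0, "roll": 10, "hand": 45}, {"tx": 0, "ty": 0, "tz": 0, "roll": 10, "hand": 45}]}}

```text
time_s: 39.7
tool_pos: [393.4, -292.5, 173.1]
ee_rot: [-0.979, -2.983, -0.0]
contact_force: [0.8, 0.2, -0.5]
opening: 38.4
grasp_force: 0.0
```

Emit:
{"method": "servo_tool", "body": {"motion": [{"tx": 0, "ty": 0, "tz": 0, "roll": 10, "hand": 45}, {"tx": 0, "ty": 0, "tz": 0, "roll": 10, "hand": 45}, {"tx": 0, "ty": 0, "tz": 0, "roll": 10, "hand": 45}, {"tx": 0, "ty": 0, "tz": 0, "roll": 10, "hand": 45}, {"tx": 0, "ty": 0, "tz": 0, "roll": 10, "hand": 45}, {"tx": 0, "ty": 0, "tz": 0, "roll": 10, "hand": 45}, {"tx": 0, "ty": 0, "tz": 0, "roll": 10, "hand": 45}, {"tx": 0, "ty": 0, "tz": 0, "roll": 10, "hand": 45}, {"tx": 0, "ty": 0, "tz": 0, "roll": 10, "hand": 45}, {"tx": 0, "ty": 0, "tz": 0, "roll": 10, "hand": 45}, {"tx": 0, "ty": 0, "tz": 0, "roll": 10, "hand": 45}, {"tx": 0, "ty": 0, "tz": 0, "roll": 10, "hand": 45}]}}

```text
time_s: 41.2
tool_pos: [393.5, -292.6, 173.2]
ee_rot: [-3.074, -0.644, 0.003]
contact_force: [-1.0, -0.2, 0.4]
opening: 38.3
grasp_force: 0.0
```

Emit:
{"method": "servo_tool", "body": {"motion": [{"tx": 0, "ty": 0, "tz": 0, "roll": 10, "hand": 45}, {"tx": 0, "ty": 0, "tz": 0, "roll": 10, "hand": 45}, {"tx": 0, "ty": 0, "tz": 0, "roll": 6, "hand": 45}, {"tx": 0, "ty": 0, "tz": 0, "roll": 0, "hand": 45}, {"tx": 0, "ty": 0, "tz": 0, "roll": 0, "hand": 45}]}}

```text
time_s: 41.82
tool_pos: [393.8, -292.8, 173.8]
ee_rot: [-3.141, 0.051, 0.001]
contact_force: [0.8, 0.3, 0.1]
opening: 38.3
grasp_force: 0.0
```

```bash
python3 hold.py w17; python3 -c "
from h import *
print(plan([395.8,-293.2,22],358))"
```

```text
15.5 {'c': [396.4, -292.5], 'wh': [21.5, 34.3], 'tabdir': 358.1, 'raw': np.float64(0.9)}
{'t': 41.88, 'heading': np.float64(358.1), 'pos': [393.9, -292.9, 174.0], 'j7': np.float64(-0.33), 'roll': np.float64(147.1), 'tx': np.float64(-255.3), 'ty': np.float64(428.6), 'tz': np.float64(24.0), 'op': 38.7, 'gf': 0.0}
{'t': 41.88, 'heading': np.float64(358.1), 'pos': [393.9, -292.9, 174.0], 'j7': np.float64(-0.33), 'roll': np.float64(0.1), 'tx': np.float64(1.9), 'ty': np.float64(0.2), 'tz': np.float64(152.0), 'op': 38.7, 'gf': 0.0}
```

Emit:
{"method": "servo_tool", "body": {"motion": [{"tx": 0.0095, "ty": 0, "tz": 0.03, "roll": 0, "hand": 45}, {"tx": 0, "ty": 0, "tz": 0.05, "roll": 0, "hand": 45}, {"tx": 0, "ty": 0, "tz": 0.04, "roll": 0, "hand": 45}, {"tx": 0, "ty": 0, "tz": 0.031, "roll": 0, "hand": 45}, {"tx": 0, "ty": 0, "tz": 0, "roll": 0, "hand": 45}, {"tx": 0, "ty": 0, "tz": 0, "roll": 0, "hand": 10}, {"tx": 0, "ty": 0, "tz": 0, "roll": 0, "hand": 10}, {"tx": 0, "ty": 0, "tz": 0, "roll": 0, "hand": 10}, {"tx": 0, "ty": 0, "tz": 0, "roll": 0, "hand": 10}]}}

```text
time_s: 43.0
tool_pos: [404.3, -293.8, 24.3]
ee_rot: [3.14, -0.054, 0.003]
contact_force: [0.6, 0.1, 7.7]
opening: 19.7
grasp_force: 40.6
```

Emit:
{"method": "servo_tool", "body": {"motion": [{"tx": 0, "ty": 0, "tz": -0.03, "roll": 0, "hand": 10}, {"tx": 0, "ty": 0, "tz": -0.05, "roll": 0, "hand": 10}, {"tx": 0, "ty": 0, "tz": 0, "roll": -10, "hand": 10}, {"tx": 0, "ty": 0, "tz": 0, "roll": -10, "hand": 10}, {"tx": 0, "ty": 0, "tz": 0, "roll": -10, "hand": 10}, {"tx": 0, "ty": 0, "tz": 0, "roll": -10, "hand": 10}, {"tx": 0, "ty": 0, "tz": 0, "roll": -10, "hand": 10}, {"tx": 0, "ty": 0, "tz": 0, "roll": -10, "hand": 10}, {"tx": 0, "ty": 0, "tz": 0, "roll": -10, "hand": 10}, {"tx": 0, "ty": 0, "tz": 0, "roll": -10, "hand": 10}, {"tx": 0, "ty": 0, "tz": 0, "roll": -10, "hand": 10}, {"tx": 0, "ty": 0, "tz": 0, "roll": -10, "hand": 10}]}}

```text
time_s: 44.5
tool_pos: [403.7, -293.4, 103.8]
ee_rot: [2.054, 2.376, 0.0]
contact_force: [-0.3, -0.8, -0.2]
opening: 19.5
grasp_force: 39.2
```

Emit:
{"method": "servo_tool", "body": {"motion": [{"tx": 0, "ty": 0, "tz": 0, "roll": -10, "hand": 10}, {"tx": 0, "ty": 0, "tz": 0, "roll": -10, "hand": 10}, {"tx": 0, "ty": 0, "tz": 0, "roll": -10, "hand": 10}, {"tx": 0, "ty": 0, "tz": 0, "roll": -10, "hand": 10}, {"tx": 0, "ty": 0, "tz": 0, "roll": -10, "hand": 10}, {"tx": 0, "ty": 0, "tz": 0, "roll": -10, "hand": 10}, {"tx": 0, "ty": 0, "tz": 0, "roll": -10, "hand": 10}, {"tx": 0, "ty": 0, "tz": 0, "roll": -10, "hand": 10}, {"tx": 0, "ty": 0, "tz": 0, "roll": -10, "hand": 10}, {"tx": 0, "ty": 0, "tz": 0, "roll": -6, "hand": 10}, {"tx": 0, "ty": 0, "tz": 0, "roll": 0, "hand": 10}]}}

```text
time_s: 45.88
tool_pos: [403.6, -293.7, 103.7]
ee_rot: [-0.381, 3.118, -0.001]
contact_force: [0.9, -0.8, 0.1]
opening: 19.5
grasp_force: 39.2
```

```bash
python3 - <<'E'
from h import *
a=np.radians(14.2)
def case(x,y): return (516.5+x*np.cos(a)-y*np.sin(a),17.6+x*np.sin(a)+y*np.cos(a))
print(plan([*case(17.5,-40),110],194.2))
E
```

```text
{'t': 45.88, 'heading': np.float64(193.9), 'pos': [403.6, -293.7, 103.7], 'j7': np.float64(2.45), 'roll': np.float64(-0.3), 'tx': np.float64(-203.3), 'ty': np.float64(234.0), 'tz': np.float64(-6.3), 'op': 19.5, 'gf': 39.2}
```

Emit:
{"method": "servo_tool", "body": {"motion": [{"tx": -0.0339, "ty": 0.039, "tz": 0, "roll": 0, "hand": 10}, {"tx": -0.0339, "ty": 0.039, "tz": 0, "roll": 0, "hand": 10}, {"tx": -0.0339, "ty": 0.039, "tz": 0, "roll": 0, "hand": 10}, {"tx": -0.0339, "ty": 0.039, "tz": 0, "roll": 0, "hand": 10}, {"tx": -0.0339, "ty": 0.039, "tz": 0, "roll": 0, "hand": 10}, {"tx": -0.0339, "ty": 0.039, "tz": 0, "roll": 0, "hand": 10}, {"tx": 0, "ty": 0, "tz": 0, "roll": 0, "hand": 10}, {"tx": 0, "ty": 0, "tz": 0, "roll": 0, "hand": 10}]}}

```text
time_s: 46.88
tool_pos: [544.0, -17.5, 103.3]
ee_rot: [0.381, -3.118, 0.001]
contact_force: [0.2, 0.1, -0.8]
opening: 19.2
grasp_force: 39.2
```

```bash
python3 - <<'E'
from h import *
s=read_state(); im,d=snapshot('wrist'); P=unproj(d,'wrist',s); save('w18',im)
a=np.radians(14.2)
def case(x,y): return (516.5+x*np.cos(a)-y*np.sin(a),17.6+x*np.sin(a)+y*np.cos(a))
x=(P[...,0]-516.5)*np.cos(a)+(P[...,1]-17.6)*np.sin(a); y=-(P[...,0]-516.5)*np.sin(a)+(P[...,1]-17.6)*np.cos(a)
z=P[...,2]; hsv=cv2.cvtColor(im,cv2.COLOR_RGB2HSV); org=(hsv[...,0]<22)&(hsv[...,1]>110)
t=org&(z>75)&(z<92)&(abs(x)<60); b=(abs(z-(s['tool_pos'][2]-9.0))<3)&(abs(x)<60)&(abs(y+40)<12)
print('tab',x[t].min(),x[t].max(),y[t].mean(),np.median(z[t]),'block top',np.percentile(x[b],[1,99]),np.median(z[b]))
L=(z>45)&(z<140)&(x>45)&(abs(y+40)<40); 
for zz in range(50,140,15):
    m=L&(abs(z-zz)<6); print(zz,m.sum(), np.percentile(x[m],5) if m.any() else None)
print(plan([*case(17.5,-39),44.5],194.2))
E
```

```text
tab -2.7917148989338205 7.414975516218803 -37.55185164270379 84.60999792754934 block top [ 7.33427622 40.71527259] 94.36398824169751
50 777 75.8514536963122
65 1221 82.49416094761645
80 316 88.34600318976062
95 0 None
110 0 None
125 0 None
{'t': 46.92, 'heading': np.float64(193.9), 'pos': [543.8, -18.3, 103.3], 'j7': np.float64(1.84), 'roll': np.float64(-0.3), 'tx': np.float64(0.2), 'ty': np.float64(2.5), 'tz': np.float64(58.8), 'op': 19.6, 'gf': 39.2}
```

View pics/w18.png

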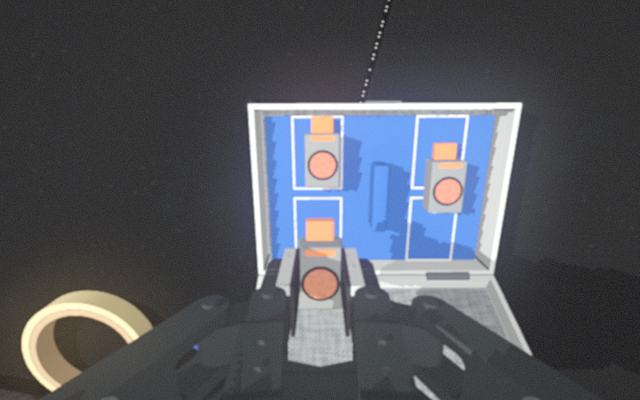

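Holder 1 is held square at (320,280) behind holder 2 (322,160); the gap is about 4 mm and the lid is clear. Lower and release.

Emit:
{"method": "servo_tool", "body": {"motion": [{"tx": -0.001, "ty": 0.0005, "tz": 0.025, "roll": 0, "hand": 10}, {"tx": 0, "ty": 0, "tz": 0.02, "roll": 0, "hand": 10}, {"tx": 0, "ty": 0, "tz": 0.011, "roll": 0, "hand": 10}, {"tx": 0, "ty": 0, "tz": 0.003, "roll": 0, "hand": 10}, {"tx": 0, "ty": 0, "tz": 0, "roll": 0, "hand": 10}]}}

```text
time_s: 47.55
tool_pos: [545.4, -16.8, 44.7]
ee_rot: [-0.382, 3.118, -0.0]
contact_force: [0.1, -0.4, -0.5]
opening: 19.4
grasp_force: 39.2
```

Emit:
{"method": "servo_tool", "body": {"motion": [{"tx": 0, "ty": 0, "tz": 0, "roll": 0, "hand": 36}, {"tx": 0, "ty": 0, "tz": 0, "roll": 0, "hand": 36}, {"tx": 0, "ty": 0, "tz": 0, "roll": 0, "hand": 36}, {"tx": 0, "ty": 0, "tz": -0.03, "roll": 0, "hand": 36}, {"tx": 0, "ty": 0, "tz": -0.05, "roll": 0, "hand": 36}, {"tx": 0, "ty": 0, "tz": -0.05, "roll": 0, "hand": 36}, {"tx": 0, "ty": 0, "tz": -0.05, "roll": 0, "hand": 36}, {"tx": 0, "ty": 0, "tz": -0.05, "roll": 0, "hand": 36}, {"tx": 0, "ty": 0, "tz": 0, "roll": 0, "hand": 0}, {"tx": 0, "ty": 0, "tz": 0, "roll": 0, "hand": 0}]}}

```text
time_s: 48.8
tool_pos: [544.8, -16.3, 273.9]
ee_rot: [0.383, -3.118, -0.0]
contact_force: [-0.5, 0.2, -0.5]
opening: 0.1
grasp_force: 0.0
```

```bash
python3 - <<'E'
from h import *
s=read_state(); im,d=snapshot('wrist'); P=unproj(d,'wrist',s); save('w19',im); np.savez('w19.npz',im=im,P=P)
a=np.radians(14.2)
x=(P[...,0]-516.5)*np.cos(a)+(P[...,1]-17.6)*np.sin(a); y=-(P[...,0]-516.5)*np.sin(a)+(P[...,1]-17.6)*np.cos(a); z=P[...,2]
for sx,sy in((0,1),(-1,-1),(1,-1)):
    m=(abs(z-34.5)<3)&(abs(x)<50)&(y*sy>12)&(y*sy<72)&((sx==0)|(x*sx>2)); print(sx,sy,m.sum(),cv2.minAreaRect(np.c_[x[m],y[m]].astype(np.float32)),P[m][:,2].mean())
m=(x>57)&(x<140)&(abs(y)<80)&(z>40)&(z<145)
print('lid',z[m].max(),[ (zz,round(float(np.percentile(x[m&(abs(z-zz)<5)],95)),1)) for zz in range(50,140,15) if (m&(abs(z-zz)<5)).sum()>20])
m=(x>110)&(x<230)&(abs(y)<40)&(z>5)
print('behind',[(b,round(float(np.percentile(z[m&(abs(x-b)<5)],98)),1)) for b in range(115,230,10) if (m&(abs(x-b)<5)).sum()>5])
print(plan([517,17.7,200],194.2))
im,d=snapshot('top'); P=unproj(d,'top'); 
x=(P[...,0]-516.5)*np.cos(a)+(P[...,1]-17.6)*np.sin(a); y=-(P[...,0]-516.5)*np.sin(a)+(P[...,1]-17.6)*np.cos(a); z=P[...,2]
m=(x>100)&(x<240)&(abs(y)<60)
print('behind top',[(b,round(float(np.median(z[m&(abs(x-b)<5)])),1),round(float(z[m&(abs(x-b)<5)].max()),1)) for b in range(105,240,10) if (m&(abs(x-b)<5)).sum()>2])
E
```

```text
0 1 581 ((-5.86055850982666, 41.57757568359375), (22.30392074584961, 33.324440002441406), 89.97000885009766) 34.44355406096518
-1 -1 585 ((-23.484100341796875, -37.98419189453125), (33.107337951660156, 21.27890396118164), 0.3384370803833008) 34.42176612140917
1 -1 539 ((26.889320373535156, -38.845436096191406), (21.25590705871582, 34.0361328125), 89.90412139892578) 34.52587803743424
lid 137.48411136886014 [(50, 80.8), (65, 87.5), (80, 94.5), (95, 101.4), (110, 108.3), (125, 117.6)]
behind [(115, 134.1), (195, 15.3), (205, 14.3)]
{'t': 48.85, 'heading': np.float64(194.0), 'pos': [544.5, -16.3, 273.2], 'j7': np.float64(1.8), 'roll': np.float64(-0.2), 'tx': np.float64(18.3), 'ty': np.float64(39.7), 'tz': np.float64(73.2), 'op': 0.1, 'gf': 0.0}
behind top [(105, 108.6, 140.8), (115, 130.1, 137.4), (145, 0.2, 6.7), (155, -0.5, 8.4), (165, -1.5, 9.5), (175, -0.1, 6.1), (185, -1.2, 7.2), (195, 1.7, 20.8), (205, 0.7, 17.8), (215, 1.1, 26.2), (225, 4.9, 29.5), (235, 20.8, 30.4)]
```

All three holders stand flat on the tray (tops at 34.5 mm, gap kept). Now the lid: go over and behind its edge.

Emit:
{"method": "servo_tool", "body": {"motion": [{"tx": -0.047, "ty": 0.013, "tz": 0, "roll": 0, "hand": 0}, {"tx": -0.047, "ty": 0.013, "tz": 0, "roll": 0, "hand": 0}, {"tx": -0.047, "ty": 0.013, "tz": 0, "roll": 0, "hand": 0}, {"tx": 0, "ty": 0, "tz": 0, "roll": 0, "hand": 0}, {"tx": 0, "ty": 0, "tz": 0.045, "roll": 0, "hand": 0}, {"tx": 0, "ty": 0, "tz": 0.045, "roll": 0, "hand": 0}, {"tx": 0, "ty": 0, "tz": 0.045, "roll": 0, "hand": 0}, {"tx": 0, "ty": 0, "tz": 0.004, "roll": 0, "hand": 0}, {"tx": 0, "ty": 0, "tz": 0, "roll": 0, "hand": 0}]}}

```text
time_s: 50.02
tool_pos: [672.8, 55.2, 136.1]
ee_rot: [-0.382, 3.118, -0.0]
contact_force: [0.2, -0.0, 1.3]
opening: -0.1
grasp_force: 0.0
```

```bash
python3 - <<'E'
from h import *
s=read_state(); a=np.radians(14.2); p=np.array(s['tool_pos'])-[516.5,17.6,0]
print("x',y',z",p[0]*np.cos(a)+p[1]*np.sin(a),-p[0]*np.sin(a)+p[1]*np.cos(a),p[2],s['contact_force'].round(1))
E
```

```text
x',y',z 160.70990365421673 -1.8582544146000544 136.08689518996852 [ 0.2 -0.   1.3]
```

Emit:
{"method": "servo_tool", "body": {"motion": [{"tx": 0.012, "ty": 0, "tz": 0, "roll": 0, "hand": 0}, {"tx": 0.012, "ty": 0, "tz": 0, "roll": 0, "hand": 0}, {"tx": 0.012, "ty": 0, "tz": 0, "roll": 0, "hand": 0}, {"tx": 0.012, "ty": 0, "tz": 0, "roll": 0, "hand": 0}, {"tx": 0.012, "ty": 0, "tz": 0, "roll": 0, "hand": 0}, {"tx": 0.012, "ty": 0, "tz": 0, "roll": 0, "hand": 0}, {"tx": 0.012, "ty": 0, "tz": 0, "roll": 0, "hand": 0}, {"tx": 0.012, "ty": 0, "tz": 0, "roll": 0, "hand": 0}]}}

```text
time_s: 51.02
tool_pos: [578.6, 32.2, 135.3]
ee_rot: [0.383, -3.118, -0.0]
contact_force: [0.6, -0.6, -0.8]
opening: -0.0
grasp_force: 0.2
```

Emit:
{"method": "servo_tool", "body": {"motion": [{"tx": 0.01, "ty": 0, "tz": 0, "roll": 0, "hand": 0}, {"tx": 0.01, "ty": 0, "tz": 0, "roll": 0, "hand": 0}, {"tx": 0, "ty": 0, "tz": 0, "roll": 0, "hand": 0}, {"tx": 0, "ty": 0, "tz": 0, "roll": 0, "hand": 0}, {"tx": 0, "ty": 0, "tz": 0, "roll": 0, "hand": 0}, {"tx": 0, "ty": 0, "tz": 0, "roll": 0, "hand": 0}]}}

```text
time_s: 51.78
tool_pos: [560.3, 27.6, 135.2]
ee_rot: [-0.383, 3.118, -0.0]
contact_force: [-0.3, 0.2, 0.7]
opening: -0.1
grasp_force: 0.0
```

Emit:
{"method": "servo_tool", "body": {"motion": [{"tx": 0, "ty": 0, "tz": -0.03, "roll": 0, "hand": 0}, {"tx": 0, "ty": 0, "tz": -0.04, "roll": 0, "hand": 0}, {"tx": 0, "ty": 0, "tz": -0.05, "roll": 0, "hand": 0}, {"tx": 0, "ty": 0, "tz": -0.05, "roll": 0, "hand": 0}, {"tx": 0.02, "ty": 0, "tz": 0, "roll": 0, "hand": 0}, {"tx": 0.02, "ty": 0, "tz": 0, "roll": 0, "hand": 0}, {"tx": 0.02, "ty": 0, "tz": 0, "roll": 0, "hand": 0}, {"tx": 0, "ty": 0, "tz": 0, "roll": 0, "hand": 0}, {"tx": 0, "ty": 0, "tz": 0, "roll": 0, "hand": 0}, {"tx": 0, "ty": 0, "tz": 0, "roll": 0, "hand": 0}, {"tx": 0, "ty": 0, "tz": 0, "roll": 0, "hand": 0}, {"tx": 0, "ty": 0, "tz": 0, "roll": 0, "hand": 0}]}}

```text
time_s: 53.28
tool_pos: [502.0, 13.1, 305.2]
ee_rot: [0.383, -3.118, 0.0]
contact_force: [-0.5, 0.5, -1.1]
opening: -0.5
grasp_force: 0.0
```

Emit:
{"method": "servo_tool", "body": {"motion": [{"tx": 0, "ty": 0, "tz": 0, "roll": 0, "hand": 0}, {"tx": 0, "ty": 0, "tz": 0, "roll": 0, "hand": 0}, {"tx": 0, "ty": 0, "tz": 0, "roll": 0, "hand": 0}, {"tx": 0, "ty": 0, "tz": 0, "roll": 0, "hand": 0}, {"tx": 0, "ty": 0, "tz": 0, "roll": 0, "hand": 0}, {"tx": 0, "ty": 0, "tz": 0, "roll": 0, "hand": 0}, {"tx": 0, "ty": 0, "tz": 0, "roll": 0, "hand": 0}, {"tx": 0, "ty": 0, "tz": 0, "roll": 0, "hand": 0}, {"tx": 0, "ty": 0, "tz": 0, "roll": 0, "hand": 0}, {"tx": 0, "ty": 0, "tz": 0, "roll": 0, "hand": 0}, {"tx": 0, "ty": 0, "tz": 0, "roll": 0, "hand": 0}, {"tx": 0, "ty": 0, "tz": 0, "roll": 0, "hand": 0}]}}

```text
time_s: 54.78
tool_pos: [501.8, 13.0, 305.3]
ee_rot: [0.383, -3.118, -0.0]
contact_force: [-0.1, -0.4, -0.2]
opening: 0.2
grasp_force: 0.0
```

```bash
cat > lid.py <<'E'
from h import *
s=read_state(); im,d=snapshot('wrist'); P=unproj(d,'wrist',s); save('lid%d'%(s['time_s']*10),im); a=np.radians(14.2)
x=(P[...,0]-516.5)*np.cos(a)+(P[...,1]-17.6)*np.sin(a); y=-(P[...,0]-516.5)*np.sin(a)+(P[...,1]-17.6)*np.cos(a); z=P[...,2]
print('t',s['time_s'],s['tool_pos'],s['contact_force'].round(1))
for b in range(-60,61,15):
    m=(abs(x-b)<4)&(abs(y)<75)&(z<180); print(b,m.sum(),round(float(np.median(z[m])),1) if m.any() else None)
E
python3 lid.py; ls pics | tail -3
```

```text
t 54.775 [501.8050882   12.99387374 305.2944607 ] [-0.1 -0.4 -0.2]
-60 1061 1.4
-45 853 44.1
-30 808 44.1
-15 762 44.2
0 744 44.3
15 737 44.3
30 734 44.3
45 681 44.3
60 115 43.6
w7.png
w8.png
w9.png
```

The lid lies flat at 44 mm, so it is shut, and the arm is clear of everything. Handing in.

```bash
python3 -c "
from rig import job
print(job.finish_job())"
```

```text
the job is handed in; nothing more can be done
None
```

The job is handed in at about 55 s. All three discs lie flat in the case, the separator is home over them, the three holders stand on it with tabs to the latch, and the lid is shut; these come from camera measurements, and the hand-in returned no verdict.

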